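# Reload the cup-label spindle

## Robot

A 6-joint arm with a two-finger parallel gripper is mounted at the origin on the work surface. World frame = base frame: x ahead of the robot, y to its left, z up, the work surface at z = 0. Lengths are in m, angles in rad, forces in N, time in s.
With the tool pointing down it reaches from about 0.35 to 0.975 m from the base axis. Payload 17.4 kg.
Tool frame: the origin (TCP) lies between the finger pads; the fingertips stand ahead of it and the grasp point (between the pads) lies 8 mm behind it (robot.tcp_to_tips is the z of the fingertips in the tool frame, in m); z points along the fingers, y is the line along which they close (so a half turn about z gives the same grasp; the last joint's range is limited). The gripper opens to 85 mm and grips with 20 to 120 N. Pads are 22 mm wide; open, the fingers measure 114 mm over their backs; the gripper's body (76 mm by 85 mm) begins 54 mm behind the grasp point. The pads swing forward as they close: fully open they stand 13 mm farther back than shut.
Start: joints at [-1.36, 0.116, 1.442, -0, 1.584, -0.038], TCP at [0.166, -0.654, 0.242] pointing down, gripper open.
Joint ranges: [-2.83, 2.83], [-0.83, 2.19], [0.07, 2.5], [-1.14, 4.28], [0.01, 3], [-2.97, 2.97]. Speed limits (rad/s): [1.89, 1.89, 2.22, 3.14, 3.14, 3.14].

## Interface

Orientations are given as a unit quaternion [x, y, z, w].
In Python, from plant import robot gives the robot as it stands.
- The arm moves only by the shell command python3 -m creep 'ROWS' [FORCE]. ROWS is JSON, a list of rows, each an object of numbers: "fingers": the gripper's target within -1 to 1 (shut at 1, half-way at 0, fully open at -1); "tx", "ty", "tz": the shift along the tool's x, y, z in m; "rx", "ry", "rz": the turn, a rotation vector about the tool's x, y, z in degrees. In form: [{"fingers": .., "tx": .., "ty": .., "tz": .., "rx": .., "ry": .., "rz": ..}, ...]. A call has 1 to 12 rows; each row shifts and turns the commanded pose from where the row before left it, along the tool's axes as they then stand; what a row does not reach is not made up. A row lasts 1/8 s, in which the tool goes at most 62.5 mm and 10.7 degrees, less where a joint would pass 70% of its speed; a pose out of reach is approached as far as the arm can. A call with a gripper value outside its range is refused whole. The fingers move at their own pace and stop on an object; FORCE is the grip in N (left out, the last holds). Time passes only in rows, so rows that do not move let the fingers close. It gives the time, the measured TCP pose, the force, the opening and the grip force at its end, in the units of the state.
- robot.observe(): the state, without advancing time (a new reading comes with each control period).
- robot.read_camera(name): name is "side" or "top" or "wrist"; returns the picture (400x640x3 uint8, red, green, blue); there is no depth.
- robot.camera_params(name): a dict with "camera_matrix" (3x3 intrinsics, pixels), "dist_coeffs" ([k1, k2, p1, p2, k3] as OpenCV has them; the pictures are not rectified), "rvec" (rotation vector, rad) and "tvec" (3), from world to camera coordinates, as OpenCV has them; the wrist camera has in their place "hand_eye" (4x4, takes a point from camera to tool coordinates, whose origin is the TCP and whose axes are the flange's). Camera axes: x right, y down, z forward; pixel columns grow to the right and rows downward; lengths in m; the calibration is good to about 2 mm. A picture is of the moment at which its call begins: read the wrist's pose just before it. camera_params takes no time and is no camera call.
- robot.hand_in(): hands the job in; it is judged then, once.
Trained networks look in the newest picture that a camera, given by its name, has taken for a name from the list of things; names that differ only in an ending like _2 or _b are one class to them, and where a whole thing is asked for, a point or a joint stands for the part that bears it (a point fixed in the world has none). Each returns a list of dicts, best first, with "confidence" (0 to 1); they miss things now and then, are a little off and sometimes report something else, mostly with a low value. They report only what shows in the picture. A call takes as long as a camera call. They do not tell look-alikes from the thing itself.
- robot.find_in(label, camera): "centre" ([row, column] in pixels, amid what is visible of it).
- robot.masks_of(label, camera): "region" (400x640 bool, what is visible of it) and "centre" ([row, column] in pixels, amid what is visible of it).
- robot.pinpoint(label, camera): "centre" ([row, column] in pixels: a listed point, or the origin of a listed thing).
The state is a dict: "time_s": time; "joint_positions": joint angles; "qvel": joint speeds; "effort": joint torques, N m; "tcp_pos": TCP position; "ee_rot": TCP orientation; "contact_force": force on the tool from outside, world axes, zero at the start; "ft_torque": the same for the moment, N m; "grip_width": finger opening in m; "grip_force": force on a finger pad.
Only numpy, scipy, OpenCV 4.12 (cv2) and the standard library are available. Lean on these libraries where they do the work, as an engineer would, in place of code of your own. Each camera call takes 0.05 s, during which the arm holds its last target. There are 200 camera calls.

## Task

Reload the coffee bar's label station: take the three label rolls from the dark board and slide them on to the level spindle so that each ends up in the lane marked by the tab of its own colour, pushed up snugly against the boss and one another; then slide the black end cap on to the spindle's end, open end first, fully home against the outer roll, and let go. Do not knock the glass shelf above, and leave the mugs, saucers, tamper, sugar jar and milk bottle undisturbed.

Things in the scene. Friction and masses are not known exactly. Their poses are not given: they have to be found in the camera images.
- stand: fixed white riser, cheeks 120 mm wide, 210 high, with a level steel spindle (24 mm thick, axis 85 mm up, y = 0) standing out of the front cheek. Origin: on the counter below that cheek's outer face; x the way rolls are pushed on, towards the cheek; z up. Steel tear bar along the spindle at y = -83 mm, 35 high; foot plate 8 mm thick, x -220 to 150, y -105 to 65 mm.
- boss (a point): on the spindle's axis at the face of the black boss (54 mm across) that the innermost roll butts on, 18 mm in front of the cheek
- nose (a point): on the spindle's axis at its free end, 205 mm in front of the cheek; the last 5 mm taper from 24 to 18 mm
- shelf: fragile clear glass shelf, steel-edged, on top of the riser: 216 x 150 x 6 mm, underside 125 mm above the spindle's axis. Origin: middle of its underside. It overhangs the spindle to 66 mm in front of the cheek (-x end), so for the inner lanes the gripper must lean 30 to 45 degrees towards the spindle's free end. Fixed paper cups, 120 mm high, on its far half.
- lane1 (a point): middle of the innermost lane, on the spindle's axis, 43.5 mm in front of the cheek
- lane2 (a point): middle of the second lane, on the spindle's axis, 94 mm in front of the cheek
- lane3 (a point): middle of the outer lane, on the spindle's axis, 144.5 mm in front of the cheek
- tab_green: green tab (42 x 24 x 5 mm) fixed on the tear bar; marks the lane of the roll of its colour; the order of the tabs varies. Origin: middle of its underside, level along the spindle with the lane's middle, 83 mm from the spindle's axis on the stand's -y side; axes parallel to the stand's.
- tab_blue: blue tab (42 x 24 x 5 mm) fixed on the tear bar; marks the lane of the roll of its colour; the order of the tabs varies. Origin: middle of its underside, level along the spindle with the lane's middle, 83 mm from the spindle's axis on the stand's -y side; axes parallel to the stand's.
- tab_red: red tab (42 x 24 x 5 mm) fixed on the tear bar; marks the lane of the roll of its colour; the order of the tabs varies. Origin: middle of its underside, level along the spindle with the lane's middle, 83 mm from the spindle's axis on the stand's -y side; axes parallel to the stand's.
- roll_green: green label roll lying on its side in a seat of the dark board (which seat varies): paper drum 60 mm across, 50 mm wide, 32 mm bore right through (brown card core), 0.07 to 0.17 kg. Origin: its middle, on its axis; x along its axis, either end may lead.
- roll_blue: blue label roll lying on its side in a seat of the dark board (which seat varies): paper drum 60 mm across, 50 mm wide, 32 mm bore right through (brown card core), 0.07 to 0.17 kg. Origin: its middle, on its axis; x along its axis, either end may lead.
- roll_red: red label roll lying on its side in a seat of the dark board (which seat varies): paper drum 60 mm across, 50 mm wide, 32 mm bore right through (brown card core), 0.07 to 0.17 kg. Origin: its middle, on its axis; x along its axis, either end may lead.
- cap: black end cap, a drum 52 mm across, 46 mm long, lying on its side in a fixed white dish (85 x 66 mm, rim 10 mm high, floor 5); 0.07 to 0.12 kg. Blind hole, 28 mm across, 38 deep, opens at its +x end; it slides on the spindle's nose, no thread or clip. Origin: its middle, on its axis. Home, it touches the outer roll, its middle about 191 to 195 mm in front of the cheek.
- board: fixed dark wooden board, 90 x 300 x 12 mm, with three seats between 5 mm ribs. Origin: middle of its underside; x parallel to the rolls' axes, away from the robot; seats at y = -100, 0 and 100 mm; a seated roll's axis is 41.5 mm above the counter.
- mug_blue: white mug with a blue inside, 84 mm across, 90 mm high, handle to 68 mm from its axis; empty, on a saucer; leave alone. Origin: middle of its underside.
- saucer_blue: white saucer under the blue mug, 150 mm across, 16 mm high; leave alone. Origin: middle of its underside.
- mug_green: white mug with a green inside, 84 mm across, 90 mm high, empty, on a saucer; leave alone. Origin: middle of its underside.
- saucer_green: white saucer under the green mug, 150 mm across, 16 mm high; leave alone. Origin: middle of its underside.
- mug_red: white mug with a red inside, 84 mm across, 90 mm high, empty, no saucer; leave alone. Origin: middle of its underside.
- tamper: steel coffee tamper standing on its 58 mm base, 76 mm high; leave alone. Origin: middle of its underside.
- sugar: blue sugar jar with a brass lid, 72 mm across, 115 mm high; leave alone. Origin: middle of its underside.
- milk: white milk bottle with a red top, 76 mm across, 185 mm high; leave alone. Origin: middle of its underside.
Not all that is in view belongs to the job. Leave any pink look-alike of the roll_red alone. What is shaped like the roll_blue but turquoise is not meant.

How it is judged:
By the outcome, as a careful person would: the job done as asked, in the order asked, and still so for the second after the job is handed in, with the robot touching nothing.
It also fails if it takes over 72 s, if anything falls off the work surface, if the arm or the gripper's body presses on something with over 40 N, if the wrist force passes 120 N, or if a joint passes its speed limit or range.

## Working session

There is one attempt and no reset: what is moved stays moved. The work goes in short steps, Python scripts to look and compute and a shell command to move; the robot and the scene stay as the last step left them, time stands still between calls to the robot, and variables do not carry over. Pictures are saved under pics/ and viewed, at most 10 in all, crops included, and the job is handed in when it is done.

```bash
ls; mkdir -p pics; python3 - <<'E'
from plant import robot
import cv2
for c in ["side","top","wrist"]:
    im=robot.read_camera(c); cv2.imwrite(f"pics/{c}0.png",im[:,:,::-1])
    p=robot.camera_params(c); print(c,{k:(v if not hasattr(v,'tolist') else v.tolist()) for k,v in p.items()})
o=robot.observe(); print(o, robot.tcp_to_tips)
E
```

```text
pics
side {'camera_matrix': [[495.33285354198847, 0.0, 322.5958426791104], [0.0, 495.33285354198847, 195.0941085086952], [0.0, 0.0, 1.0]], 'dist_coeffs': [-0.0305209713641869, 0.0, 0.0, 0.0, 0.0], 'rvec': [0.9907291798428435, -2.406074007759852, 1.1074661915743633], 'tvec': [0.3935032790841556, 0.3794707061967346, 1.2500526182508143]}
top {'camera_matrix': [[418.6798302859056, 0.0, 319.36400696046366], [0.0, 418.6798302859056, 196.5355581881334], [0.0, 0.0, 1.0]], 'dist_coeffs': [-0.043822636096138866, 0.0, 0.0, 0.0, 0.0], 'rvec': [2.180169740438547, -2.172101963460882, 0.09911736271107767], 'tvec': [-0.04068860101581453, 0.5778883639161603, 1.2035280531335282]}
wrist {'camera_matrix': [[299.34792022438495, 0.0, 320.5429067759259], [0.0, 299.34792022438495, 195.89677081620098], [0.0, 0.0, 1.0]], 'dist_coeffs': [-0.011527331660198467, 0.0, 0.0, 0.0, 0.0], 'hand_eye': [[-0.001219270472198379, -0.9655552531468087, -0.2601952468822534, 0.06479645737459941], [0.9999990533442553, -0.0013432062797064603, 0.0002985087636763443, -0.0002788246497988922], [-0.0006377225944401066, -0.26019463660400716, 0.965555976830137, -0.1327992336684428], [0.0, 0.0, 0.0, 1.0]]}
{'time_s': 0.15, 'joint_positions': array([-1.35980544e+00,  1.16367088e-01,  1.44205113e+00,  3.02154810e-05,
        1.58401050e+00, -3.77949048e-02]), 'qvel': array([ 0.00122093, -0.00254269, -0.00114848,  0.00109919,  0.00045896,
       -0.0007573 ]), 'effort': array([ 9.51782786e-04, -7.32511926e+01, -6.32848763e+01,  3.02468459e-05,
        5.04630210e-03, -8.31953344e-06]), 'tcp_pos': array([ 0.16618167, -0.65410254,  0.24177532]), 'ee_rot': array([ 9.92273064e-01,  1.24072523e-01, -2.11058628e-05, -4.17775040e-04]), 'contact_force': array([ 0.38135742,  0.46785155, -1.01654051]), 'ft_torque': array([ 0.05754986, -0.01054196, -0.00294468]), 'grip_force': 0.0, 'grip_width': 0.08527308274390943} 0.011
```

View pics/top0.png

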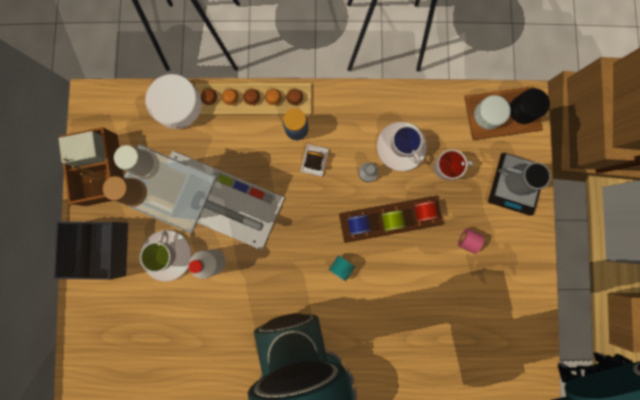

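View pics/side0.png

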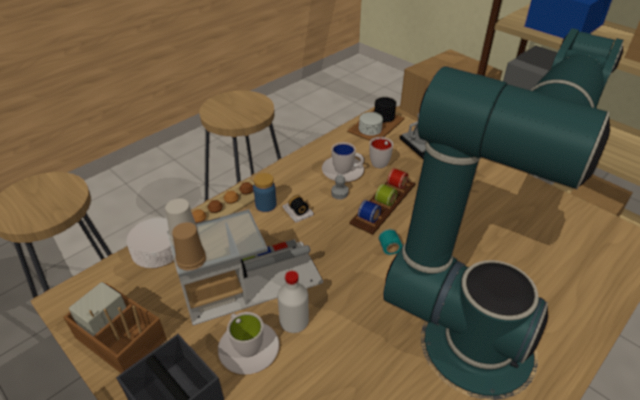

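The top picture shows the board with blue (359,224), green (393,219) and red (427,210) rolls. The tabs at about (225,183), (240,187) and (257,193) look green, blue, red going outward. The cap sits in its dish at (315,160). The loose turquoise (342,267) and pink (472,240) rolls are decoys, as they are not on the board.

```bash
cat > h.py <<'E'
from plant import robot
import numpy as np, cv2
from scipy.spatial.transform import Rotation as R
def cam(c):
    p=robot.camera_params(c); K=np.array(p["camera_matrix"]); d=np.array(p["dist_coeffs"])
    if "rvec" in p:
        Rm=R.from_rotvec(p["rvec"]).as_matrix(); t=np.array(p["tvec"])
    else:
        o=robot.observe(); T=np.eye(4); T[:3,:3]=R.from_quat(o["ee_rot"]).as_matrix(); T[:3,3]=o["tcp_pos"]
        W=np.linalg.inv(T@np.array(p["hand_eye"])); Rm=W[:3,:3]; t=W[:3,3]
    return K,d,Rm,t
def ray(C,rc):
    K,d,Rm,t=C
    u=cv2.undistortPoints(np.array([[[rc[1],rc[0]]]],float),K,d)[0,0]
    v=Rm.T@np.array([u[0],u[1],1]); return -Rm.T@t, v/np.linalg.norm(v)
def at_z(C,rc,z):
    o,v=ray(C,rc); return o+v*(z-o[2])/v[2]
def tri(rs):
    A=np.zeros((3,3));b=np.zeros(3)
    for o,v in rs:
        P=np.eye(3)-np.outer(v,v);A+=P;b+=P@o
    x=np.linalg.solve(A,b); return x,[np.linalg.norm((np.eye(3)-np.outer(v,v))@(x-o)) for o,v in rs]
def proj(C,X):
    K,d,Rm,t=C
    return cv2.projectPoints(np.atleast_2d(np.array(X,float)),cv2.Rodrigues(Rm)[0],t,K,d)[0][:,0]
E
python3 - <<'E'
from h import *
np.set_printoptions(precision=4,suppress=True)
C={c:cam(c) for c in("top","side")}
for l in ["nose","boss","lane2","stand","tab_green","tab_blue","tab_red","roll_green","roll_blue","roll_red","cap","board","shelf","milk","tamper","sugar","mug_green","mug_blue"]:
    r=[];s=""
    for c in C:
        f=robot.pinpoint(l,c)
        s+=f" {c}:"+" ".join(f"({x['centre'][0]:.0f},{x['centre'][1]:.0f};{x['confidence']:.2f})" for x in f[:3])
        if f: r.append(ray(C[c],f[0]["centre"]))
    if len(r)==2: x,e=tri(r); print(l,x,np.round(e[0],4),s)
    else: print(l,s)
E
```

```text
nose [0.484  0.1201 0.0797] 0.0016  top:(229,263;0.78) side:(249,310;0.82)
boss [0.5621 0.3027 0.0891] 0.0035  top:(199,196;0.72) (202,209;0.43) side:(267,242;0.55) (350,247;0.43)
lane2 [0.5209 0.2515 0.1234] 0.0209  top:(208,207;0.93) (220,246;0.61) side:(258,272;0.97) (252,294;0.95) (264,255;0.68)
stand [ 0.576   0.3208 -0.0091] 0.0028  top:(197,200;0.68) (193,256;0.57) side:(291,237;0.91)
tab_green [0.443  0.0978 0.3598] 0.1503  top:(181,224;0.50) side:(197,385;0.55) (255,248;0.53) (263,255;0.15)
tab_blue [0.6059 0.1842 0.0351] 0.0046  top:(185,242;0.44) side:(250,267;0.50)
tab_red [0.4458 0.0432 0.3086] 0.1275  top:(193,257;0.69) side:(195,389;0.60) (245,278;0.56)
roll_green [ 0.5048 -0.2574  0.0226] 0.0022  top:(221,393;0.83) side:(198,388;0.58) (203,296;0.53)
roll_blue [ 0.368  -0.1105  0.0423] 0.004  top:(268,343;0.70) (223,362;0.63) (147,400;0.56) side:(238,394;0.85) (212,367;0.82) (170,345;0.45)
roll_red [ 0.528  -0.3415  0.0695] 0.0046  top:(214,427;0.90) (243,472;0.80) side:(173,398;0.81)
cap [0.5593 0.1575 0.2596] 0.0467  top:(179,225;0.71) (161,314;0.66) side:(199,296;0.56)
board [ 0.5169 -0.2508  0.0069] 0.0021  top:(217,390;0.71) side:(201,384;0.61)
shelf [0.5843 0.3532 0.2078] 0.0048  top:(188,165;0.58) side:(241,213;0.56) (267,245;0.26)
milk [ 0.5     0.1643 -0.2372] 0.0154  top:(228,265;0.65) (261,213;0.60) (195,258;0.51) side:(321,293;0.76)
tamper [ 0.6564 -0.1834 -0.0121] 0.0024  top:(173,368;0.64) (217,391;0.52) (149,401;0.52) side:(196,338;0.63)
sugar [ 0.7844  0.0092 -0.2079] 0.0684  top:(128,295;0.67) side:(250,293;0.64) (205,267;0.57)
mug_green [ 0.4124  0.4135 -0.0039] 0.0013  top:(252,168;0.64) side:(347,248;0.71) (205,270;0.32) (203,296;0.16)
mug_blue  top: side:(170,341;0.84) (262,254;0.41) (251,308;0.23)
```

```bash
python3 - <<'E'
from h import *
from scipy.optimize import least_squares
np.set_printoptions(precision=4,suppress=True)
C={c:cam(c) for c in("top","side")}
P={"nose":(-.205,0,.085),"boss":(-.018,0,.085),"l1":(-.0435,0,.085),"l2":(-.094,0,.085),"l3":(-.1445,0,.085),"st":(0,0,0),"tg":(-.0435,-.083,.037),"tb":(-.094,-.083,.037),"tr":(-.1445,-.083,.037)}
obs=[("top","nose",229,263),("side","nose",249,310),("top","boss",202,209),("top","boss",199,196),("side","boss",267,242),("top","l2",220,246),("top","l2",208,207),("side","l2",258,272),("top","st",197,200),("side","st",291,237),("top","tg",181,224),("side","tg",255,248),("top","tb",185,242),("side","tb",250,267),("top","tr",193,257),("side","tr",245,278)]
def W(q,p):
    c,s=np.cos(q[2]),np.sin(q[2]); return [q[0]+c*p[0]-s*p[1],q[1]+s*p[0]+c*p[1],p[2]]
def f(q): return np.concatenate([proj(C[c],W(q,P[n]))[0]-[col,row] for c,n,row,col in obs])
s=least_squares(f,[.57,.32,1.17],loss="soft_l1")
print("stand",s.x,np.degrees(s.x[2])); r=f(s.x).reshape(-1,2)
for o,e in zip(obs,r): print(o,e)
im=[]
for c,cc in(("top",(140,130,320,280)),("side",(180,200,340,330))):
    I=robot.read_camera(c)[:,:,::-1].copy()
    x0,y0,x1,y1=cc; k=4 if 0 else 2.4
    J=cv2.resize(I[y0:y1,x0:x1],None,fx=k,fy=k,interpolation=cv2.INTER_CUBIC)
    for n in("nose","boss","l1","l2","l3","tg","tb","tr"):
        u=proj(C[c],W(s.x,P[n]))[0]; cv2.circle(J,(int((u[0]-x0)*k),int((u[1]-y0)*k)),2,(0,0,255),-1)
    im.append(cv2.resize(J,(390,330)))
cv2.imwrite("pics/fit.png",np.hstack(im))
# board fit from rolls top view at z
for n,rc in(("blue",(223,362)),("green",(221,393)),("red",(214,427))): print(n,at_z(C["top"],rc,.0415))
for n,rc in(("blue",(212,367)),("green",(198,388)),("red",(173,398))): print("side",n,at_z(C["side"],rc,.0415))
print("cap",at_z(C["top"],(161,314),.031),at_z(C["side"],(203,296),.031))
print("tamper",at_z(C["top"],(173,368),.0),"milk",at_z(C["top"],(261,213),0),at_z(C["side"],(321,293),0),"sugar",at_z(C["top"],(128,295),0),at_z(C["side"],(205,267),0))
E
```

```text
stand [0.5684 0.3106 1.1463] 65.6781396397754
('top', 'nose', 229, 263) [-2.1532 -0.8801]
('side', 'nose', 249, 310) [-0.8158 -0.5644]
('top', 'boss', 202, 209) [-8.3992 -1.7474]
('top', 'boss', 199, 196) [4.6008 1.2526]
('side', 'boss', 267, 242) [ 1.905  -0.5561]
('top', 'l2', 220, 246) [-21.0588  -8.4727]
('top', 'l2', 208, 207) [17.9412  3.5273]
('side', 'l2', 258, 272) [-0.9885  0.973 ]
('top', 'st', 197, 200) [3.1712 3.0564]
('side', 'st', 291, 237) [ 3.6529 -2.6738]
('top', 'tg', 181, 224) [ 1.3515 -1.5286]
('side', 'tg', 255, 248) [-0.9468 -0.3355]
('top', 'tb', 185, 242) [-1.1232  1.5869]
('side', 'tb', 250, 267) [-3.0857  0.1187]
('top', 'tr', 193, 257) [-0.5199  0.7343]
('side', 'tr', 245, 278) [2.468  0.6528]
blue [ 0.5004 -0.1618  0.0415]
green [ 0.5065 -0.2515  0.0415]
red [ 0.527  -0.3507  0.0415]
side blue [ 0.4968 -0.1425  0.0415]
side green [ 0.4923 -0.2421  0.0415]
side red [ 0.5511 -0.37    0.0415]
cap [ 0.6827 -0.0223  0.031 ] [ 0.6955 -0.0212  0.031 ]
tamper [ 0.6522 -0.185   0.    ] milk [0.3871 0.2764 0.    ] [0.3851 0.281  0.    ] sugar [0.7898 0.0364 0.    ] [0.7827 0.0307 0.    ]
```

View pics/fit.png

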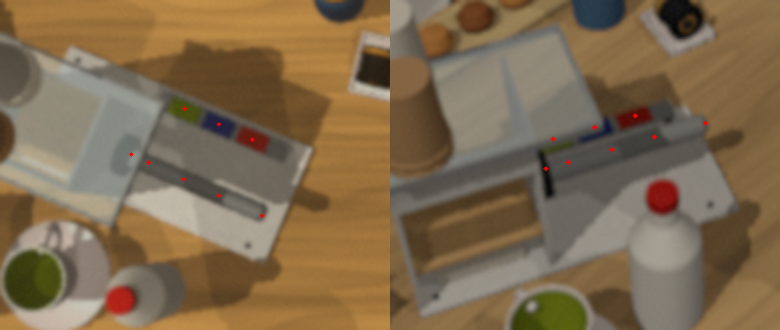

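The overlay fits. Going outward from the cheek the tabs are green (lane 1), blue (lane 2) and red (lane 3). I'll move over the board and turn the tool so the camera is on the robot's side.

```bash
python3 -m creep '[{"fingers":-1,"tx":0.0424,"ty":-0.0344,"tz":-0.0064},{"fingers":-1,"tx":0.0424,"ty":-0.0344,"tz":-0.0064},{"fingers":-1,"tx":0.0424,"ty":-0.0344,"tz":-0.0064},{"fingers":-1,"tx":0.0424,"ty":-0.0344,"tz":-0.0064},{"fingers":-1,"tx":0.0424,"ty":-0.0344,"tz":-0.0064},{"fingers":-1,"tx":0.0424,"ty":-0.0344,"tz":-0.0064},{"fingers":-1,"tx":0.0424,"ty":-0.0344,"tz":-0.0064},{"fingers":-1,"tx":0.0424,"ty":-0.0344,"tz":-0.0064},{"fingers":-1,"tx":0.0424,"ty":-0.0344,"tz":-0.0064},{"fingers":-1,"rz":-10},{"fingers":-1,"rz":-10},{"fingers":-1,"rz":-10}]' 40
python3 -m creep '[{"fingers":-1,"rz":-10.5},{"fingers":-1,"rz":-10.5},{"fingers":-1,"rz":-10.5},{"fingers":-1,"rz":-10.5},{"fingers":-1,"rz":-10.5},{"fingers":-1,"rz":-10.5},{"fingers":-1,"rz":-10.5},{"fingers":-1,"rz":-10.5},{"fingers":-1,"rz":-10.5},{"fingers":-1,"rz":-10.5},{"fingers":-1,"rz":-10.5},{"fingers":-1,"rz":-10.5}]'
```

```text
invalid input
invalid input
```

```bash
python3 -m creep '[{"fingers":-1,"tx":0.0424,"ty":-0.0344,"tz":-0.0064,"rx":0,"ry":0,"rz":0},{"fingers":-1,"tx":0.0424,"ty":-0.0344,"tz":-0.0064,"rx":0,"ry":0,"rz":0},{"fingers":-1,"tx":0.0424,"ty":-0.0344,"tz":-0.0064,"rx":0,"ry":0,"rz":0},{"fingers":-1,"tx":0.0424,"ty":-0.0344,"tz":-0.0064,"rx":0,"ry":0,"rz":0},{"fingers":-1,"tx":0.0424,"ty":-0.0344,"tz":-0.0064,"rx":0,"ry":0,"rz":0},{"fingers":-1,"tx":0.0424,"ty":-0.0344,"tz":-0.0064,"rx":0,"ry":0,"rz":0},{"fingers":-1,"tx":0.0424,"ty":-0.0344,"tz":-0.0064,"rx":0,"ry":0,"rz":0},{"fingers":-1,"tx":0.0424,"ty":-0.0344,"tz":-0.0064,"rx":0,"ry":0,"rz":0},{"fingers":-1,"tx":0.0424,"ty":-0.0344,"tz":-0.0064,"rx":0,"ry":0,"rz":0},{"fingers":-1,"tx":0,"ty":0,"tz":0,"rx":0,"ry":0,"rz":-10},{"fingers":-1,"tx":0,"ty":0,"tz":0,"rx":0,"ry":0,"rz":-10},{"fingers":-1,"tx":0,"ty":0,"tz":0,"rx":0,"ry":0,"rz":-10}]' 40; python3 -m creep --help
```

```text
time_s: 3.55
tcp_pos: [0.4599, -0.2599, 0.3]
ee_rot: [0.925, 0.38, 0.0, 0.0]
contact_force: [-0.1, -0.9, 0.4]
grip_width: 0.0857
grip_force: 0.0invalid input: not JSON, or not a number
```

```bash
python3 -m creep '[{"fingers":-1,"tx":0,"ty":0,"tz":0,"rx":0,"ry":0,"rz":-10.5},{"fingers":-1,"tx":0,"ty":0,"tz":0,"rx":0,"ry":0,"rz":-10.5},{"fingers":-1,"tx":0,"ty":0,"tz":0,"rx":0,"ry":0,"rz":-10.5},{"fingers":-1,"tx":0,"ty":0,"tz":0,"rx":0,"ry":0,"rz":-10.5},{"fingers":-1,"tx":0,"ty":0,"tz":0,"rx":0,"ry":0,"rz":-10.5},{"fingers":-1,"tx":0,"ty":0,"tz":0,"rx":0,"ry":0,"rz":-10.5},{"fingers":-1,"tx":0,"ty":0,"tz":0,"rx":0,"ry":0,"rz":-10.5},{"fingers":-1,"tx":0,"ty":0,"tz":0,"rx":0,"ry":0,"rz":-10.5},{"fingers":-1,"tx":0,"ty":0,"tz":0,"rx":0,"ry":0,"rz":-10.5},{"fingers":-1,"tx":0,"ty":0,"tz":0,"rx":0,"ry":0,"rz":-10.5},{"fingers":-1,"tx":0,"ty":0,"tz":0,"rx":0,"ry":0,"rz":-10.5},{"fingers":-1,"tx":0,"ty":0,"tz":0,"rx":0,"ry":0,"rz":-10.5}]'
cat >> h.py <<'E'
def pose(G,az,lean,back=0.):
    """TCP pose with grasp point at G+back along -tool z; push azimuth az, lean in degrees"""
    a,L=np.radians([az,lean]); d=np.array([np.cos(a),np.sin(a),0]); Z=np.array([0,0,1.])
    z=-np.cos(L)*Z+np.sin(L)*d; x=-np.cos(L)*d-np.sin(L)*Z
    return np.column_stack([x,np.cross(z,x),z]), np.array(G,float)+(0.008-back)*z
def cur():
    o=robot.observe(); return R.from_quat(o["ee_rot"]).as_matrix(),np.array(o["tcp_pos"])
def go(T,frm=None):
    """prints turn (in tool, deg), then shift in the tool frame before and after the turn"""
    R0,p0=frm if frm else cur(); R1,p1=T
    print("rot",np.round(np.degrees(R.from_matrix(R0.T@R1).as_rotvec()),2),"shift old axes",np.round(R0.T@(p1-p0),4),"new axes",np.round(R1.T@(p1-p0),4))
E
python3 - <<'E'
from h import *
np.set_printoptions(precision=4,suppress=True)
print(robot.observe()["joint_positions"])
C=cam("wrist"); I=robot.read_camera("wrist")[:,:,::-1].copy()
for l in("roll_green","roll_blue","roll_red","board"):
    for f in robot.pinpoint(l,"wrist")[:3]:
        rc=f["centre"]; print(l,np.round(rc),round(f["confidence"],2),at_z(C,rc,0 if l=="board" else .0415))
        cv2.circle(I,(int(rc[1]),int(rc[0])),3,(255,0,255),-1)
cv2.imwrite("pics/w1.png",I)
E
```

```text
time_s: 5.05
tcp_pos: [0.4598, -0.2602, 0.3]
ee_rot: [0.082, 0.997, -0.0, 0.0]
contact_force: [0.7, -0.2, -0.7]
grip_width: 0.0852
grip_force: 0.0
[-0.5632 -0.2147  1.6679  0.      1.6882 -1.97  ]
roll_blue [ 74. 433.] 0.69 [ 0.3677 -0.1063  0.0415]
roll_blue [182. 405.] 0.67 [ 0.4983 -0.1523  0.0415]
roll_red [234. 267.] 0.71 [ 0.5404 -0.3502  0.0415]
roll_red [184. 161.] 0.58 [ 0.4473 -0.4755  0.0415]
roll_red [299. 251.] 0.35 [ 0.6385 -0.3953  0.0415]
```

View pics/w1.png

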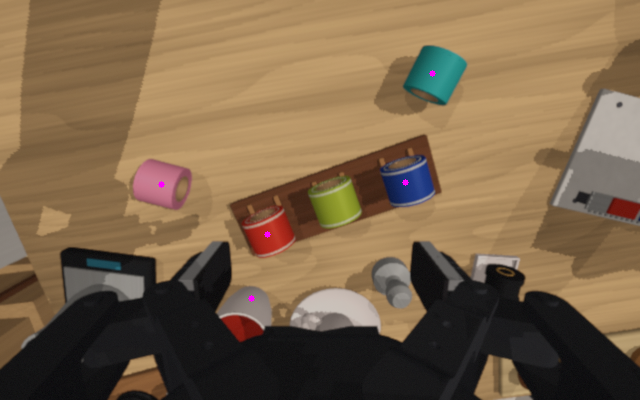

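The board's rolls are at red (267,234), green (333,202) and blue (405,182). The pink roll (161,184) and turquoise roll (432,74) lie loose. I'll fit the board precisely and confirm in a crop.

```bash
cat > fitb.py <<'E'
from h import *
from scipy.optimize import least_squares
np.set_printoptions(precision=4,suppress=True)
C=cam("wrist"); I=robot.read_camera("wrist"); hsv=cv2.cvtColor(I,cv2.COLOR_RGB2HSV)
m={}
for n,(lo,hi) in {"red":(172,8),"green":(25,50),"blue":(110,130)}.items():
    h=hsv[...,0]; k=((h>=lo)&(h<=hi)) if lo<hi else ((h>=lo)|(h<=hi))
    k=(k&(hsv[...,1]>150)&(hsv[...,2]>60)).astype(np.uint8); k[:, :225]=0; k[:,445:]=0; k[:140]=0; k[265:]=0
    N,lab,st,_=cv2.connectedComponentsWithStats(k); j=1+np.argmax(st[1:,4]); m[n]=(lab==j); print(n,st[j])
SE={"red":-.1,"green":0,"blue":.1}
def pts(q,sy,hw=.025,r=.03):
    c,s=np.cos(q[2]),np.sin(q[2]); th=np.linspace(0,2*np.pi,40)
    P=np.array([[x,sy+r*np.cos(t),.0415+r*np.sin(t)] for x in(-hw,hw) for t in th])
    return np.column_stack([q[0]+c*P[:,0]-s*P[:,1],q[1]+s*P[:,0]+c*P[:,1],P[:,2]])
def sil(q,sy):
    u=proj(C,pts(q,sy)); k=np.zeros((1600,2560),np.uint8)
    cv2.fillConvexPoly(k,cv2.convexHull(np.round(u*4+1.5).astype(np.int32)),1); return k
cor=np.array([[232,207],[426,136],[440,193]],float)
cb=np.array([[-.045,-.15,.012],[-.045,.15,.012],[.045,.15,.012]])
def W(q,P):
    c,s=np.cos(q[2]),np.sin(q[2]); return np.column_stack([q[0]+c*P[:,0]-s*P[:,1],q[1]+s*P[:,0]+c*P[:,1],P[:,2]])
s=least_squares(lambda q:(proj(C,W(q,cb))-cor).ravel(),[.51,-.25,.17]); q=s.x
print("board",q,np.degrees(q[2]),s.fun)
for n in SE:
    k=m[n].astype(np.uint8); M=cv2.moments(k,True); print(n,"mask c",M["m10"]/M["m00"],M["m01"]/M["m00"])
    print("  seat",W(q,np.array([[0,SE[n],.0415]])))
k=3;x0,y0,x1,y1=215,120,455,275
J=cv2.resize(I[y0:y1,x0:x1,::-1],None,fx=k,fy=k,interpolation=cv2.INTER_CUBIC)
for n in SE:
    u=(proj(C,pts(q,SE[n]))-[x0-.5,y0-.5])*k
    for h in (u[:40],u[40:]): cv2.polylines(J,[np.round(h).astype(np.int32)],True,(255,255,0),1)
cv2.imwrite("pics/w2.png",J)
E
python3 fitb.py
```

```text
red [ 244  211   52   44 1272]
green [ 310  183   51   41 1258]
blue [ 383  163   50   39 1261]
board [ 0.5171 -0.249   0.1824] 10.452577696075632 [-2.9384  0.6499  0.2847 -0.9718  2.6083  0.9967]
red mask c 271.0062893081761 235.49528301886792
  seat [[ 0.5352 -0.3474  0.0415]]
green mask c 336.614467408585 205.38871224165342
  seat [[ 0.5171 -0.249   0.0415]]
blue mask c 409.07375099127677 184.35051546391753
  seat [[ 0.499  -0.1507  0.0415]]
```

View pics/w2.png

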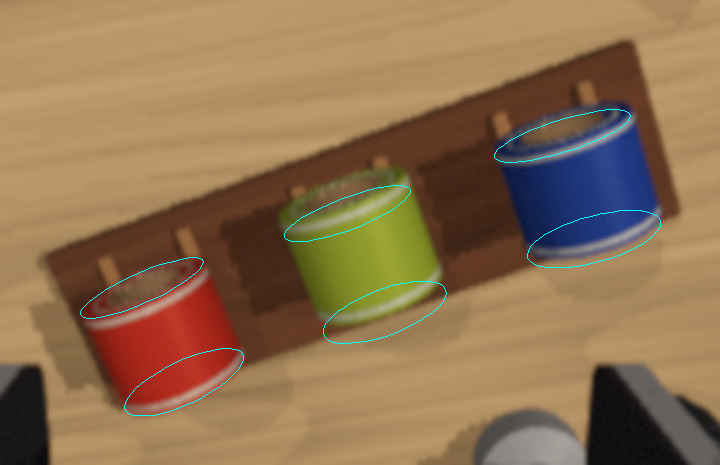

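```bash
python3 - <<'E'
from h import *
T=pose([.5038,-.2514,.0445],10.45,36,.12); go(T); print(T[1])
E
```

```text
rot [ -6.41 -35.61 -19.72] shift old axes [ 0.0199 -0.0067  0.1648] new axes [0.1138 0.0006 0.121 ]
[ 0.43905997 -0.26334043  0.1351099 ]
```

```bash
python3 -m creep '[{"fingers":-1,"tx":0,"ty":0,"tz":0,"rx":-1.28,"ry":-7.12,"rz":-3.94},{"fingers":-1,"tx":0,"ty":0,"tz":0,"rx":-1.28,"ry":-7.12,"rz":-3.94},{"fingers":-1,"tx":0,"ty":0,"tz":0,"rx":-1.28,"ry":-7.12,"rz":-3.94},{"fingers":-1,"tx":0,"ty":0,"tz":0,"rx":-1.28,"ry":-7.12,"rz":-3.94},{"fingers":-1,"tx":0,"ty":0,"tz":0,"rx":-1.28,"ry":-7.12,"rz":-3.94},{"fingers":-1,"tx":0.038,"ty":0,"tz":0.04,"rx":0,"ry":0,"rz":0},{"fingers":-1,"tx":0.038,"ty":0,"tz":0.04,"rx":0,"ry":0,"rz":0},{"fingers":-1,"tx":0.038,"ty":0,"tz":0.04,"rx":0,"ry":0,"rz":0},{"fingers":-1,"tx":0,"ty":0,"tz":0.04,"rx":0,"ry":0,"rz":0},{"fingers":-1,"tx":0,"ty":0,"tz":0.04,"rx":0,"ry":0,"rz":0}]'
python3 - <<'E'
from h import *
T=pose([.5038,-.2514,.0445],10.45,36); go(T)
I=robot.read_camera("wrist"); cv2.imwrite("pics/w3.png",I[:,:,::-1])
E
```

```text
time_s: 6.6
tcp_pos: [0.485, -0.2556, 0.0702]
ee_rot: [-0.086, 0.947, 0.029, 0.308]
contact_force: [0.4, -0.7, 0.2]
grip_width: 0.0853
grip_force: 0.0
rot [ 0.06 -0.01 -0.03] shift old axes [-0.0005  0.0007  0.0401] new axes [-0.0005  0.0007  0.0401]
```

View pics/w3.png

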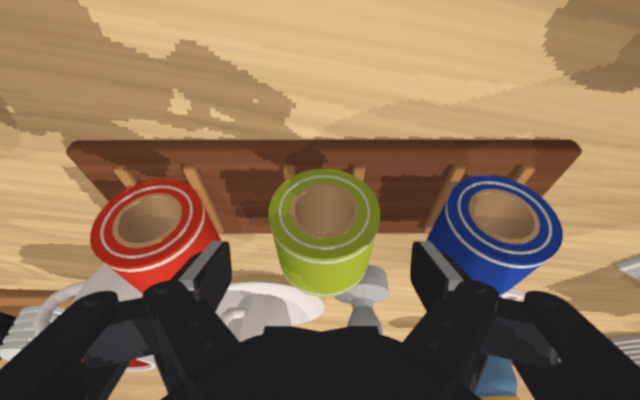

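The green roll is centred between the fingers at (325,215). Descend, close and lift.

```bash
python3 -m creep '[{"fingers":-1,"tx":0,"ty":0,"tz":0.02,"rx":0,"ry":0,"rz":0},{"fingers":-1,"tx":0,"ty":0,"tz":0.02,"rx":0,"ry":0,"rz":0},{"fingers":1,"tx":0,"ty":0,"tz":0,"rx":0,"ry":0,"rz":0},{"fingers":1,"tx":0,"ty":0,"tz":0,"rx":0,"ry":0,"rz":0},{"fingers":1,"tx":0,"ty":0,"tz":0,"rx":0,"ry":0,"rz":0},{"fingers":1,"tx":0,"ty":0,"tz":0,"rx":0,"ry":0,"rz":0},{"fingers":1,"tx":0,"ty":0,"tz":0,"rx":0,"ry":0,"rz":0}]' 45
python3 -m creep '[{"fingers":1,"tx":-0.006,"ty":0,"tz":-0.008,"rx":0,"ry":0,"rz":0},{"fingers":1,"tx":-0.029,"ty":0,"tz":-0.0405,"rx":0,"ry":0,"rz":0},{"fingers":1,"tx":-0.029,"ty":0,"tz":-0.0405,"rx":0,"ry":0,"rz":0},{"fingers":1,"tx":-0.029,"ty":0,"tz":-0.0405,"rx":0,"ry":0,"rz":0}]'
python3 - <<'E'
from h import *
d=np.array([np.cos(np.radians(65.68)),np.sin(np.radians(65.68)),0]); O=np.array([.5684,.3106,.085])
# grip point 5 mm behind the roll middle; pre-position: roll front end 70 mm before nose
T=pose(O-d*(.205+.07+.025+.005),65.68,36); go(T); print(T[1])
print(robot.observe()["joint_positions"])
E
```

```text
time_s: 7.52
tcp_pos: [0.5078, -0.2513, 0.0395]
ee_rot: [-0.088, 0.947, 0.029, 0.308]
contact_force: [-4.3, 4.9, 7.6]
grip_width: 0.0581
grip_force: 48.7
time_s: 8.02
tcp_pos: [0.5065, -0.2515, 0.2006]
ee_rot: [-0.088, 0.947, 0.028, 0.308]
contact_force: [0.2, -0.6, -0.7]
grip_width: 0.0584
grip_force: 48.7
rot [-3.243e+01 -4.000e-02 -4.455e+01] shift old axes [0.0779 0.295  0.0939] new axes [-0.1203  0.1751  0.2383]
[0.44472765 0.03695083 0.07852786]
[-0.74061356 -0.36664977  2.03373644  0.54622027  1.12588381 -2.64818558]
```

```bash
cat > kin.py <<'E'
from h import *
from scipy.optimize import least_squares
S=[([-1.36,.116367,1.442051,0,1.58401,-.037795],[.16618,-.6541,.24178]),
   ([-.5632,-.2147,1.6679,0,1.6882,-1.97],[.4598,-.2602,.3]),
   ([-.74061356,-.36664977,2.03373644,.54622027,1.12588381,-2.64818558],[.5065,-.2515,.2006])]
def ori(q): return R.from_euler("ZYZYZ",[q[0],q[1]+q[2],q[3],q[4],q[5]+np.pi/2])
def fk(q,k):
    a=q[1];b=q[1]+q[2]
    w=R.from_euler("Z",q[0]).apply([k[5]+k[1]*np.sin(a)+k[2]*np.sin(b),k[4],k[0]+k[1]*np.cos(a)+k[2]*np.cos(b)])
    return w+k[3]*ori(q).as_matrix()[:,2]
k=least_squares(lambda k:np.concatenate([fk(np.array(q),k)-p for q,p in S]),[.3,.45,.45,.2,0,0]); K=k.x
LO=np.array([-2.83,-.83,.07,-1.14,.01,-2.97]);HI=np.array([2.83,2.19,2.5,4.28,3,2.97])
def ik(T,q0):
    f=lambda q:np.r_[(fk(q,K)-T[1])*10,(R.from_matrix(T[0]).inv()*ori(q)).as_rotvec()]
    s=least_squares(f,q0,bounds=(LO,HI)); return s.x,np.abs(s.fun).max()
E
python3 - <<'E'
from kin import *
np.set_printoptions(precision=3,suppress=True)
print(K,np.abs(k.fun).max()); o=robot.observe(); print(ori(o["joint_positions"]).as_quat(),o["ee_rot"])
d=np.array([np.cos(np.radians(65.68)),np.sin(np.radians(65.68)),0]); O=np.array([.5684,.3106,.085])
q0=np.array(S[2][0])
for flip in(0,1):
  for s in(.305,.23,.1485,.048):
    T=pose(O-d*s,65.68,36)
    if flip: T=(T[0]@np.diag([-1,-1,1]),T[1])
    g=q0.copy(); g[5]=-2.6 if not flip else .3
    print(flip,s,*ik(T,g))
E
```

```text
Traceback (most recent call last):
  File "kin.py", line 11, in <module>
    k=least_squares(lambda k:np.concatenate([fk(np.array(q),k)-p for q,p in S]),[.3,.45,.45,.2,0,0]); K=k.x
  File "kin.py", line 11, in <lambda>
    k=least_squares(lambda k:np.concatenate([fk(np.array(q),k)-p for q,p in S]),[.3,.45,.45,.2,0,0]); K=k.x
                                             ~~^^^^^^^^^^^^^^^
  File "kin.py", line 10, in fk
    return w+k[3]*ori(q).as_matrix()[:,2]
                  ~~~^^^
  File "kin.py", line 6, in ori
    def ori(q): return R.from_euler("ZYZYZ",[q[0],q[1]+q[2],q[3],q[4],q[5]+np.pi/2])
                       ~~~~~~~~~~~~^^^^^^^^^^^^^^^^^^^^^^^^^^^^^^^^^^^^^^^^^^^^^^^^^
  File "scipy/spatial/transform/_rotation.pyx", line 1413, in scipy.spatial.transform._rotation.Rotation.from_euler
ValueError: Expected axis specification to be a non-empty string of upto 3 characters, got ZYZYZ
```

```bash
sed -i 's|^def ori.*|def ori(q): return R.from_euler("ZYZ",[q[0],q[1]+q[2],q[3]])*R.from_euler("YZ",[q[4],q[5]+np.pi/2])|' kin.py
cat > t.py <<'E'
from kin import *
np.set_printoptions(precision=3,suppress=True)
print(K,np.abs(k.fun).max()); o=robot.observe(); print(ori(o["joint_positions"]).as_quat(),o["ee_rot"])
d=np.array([np.cos(np.radians(65.68)),np.sin(np.radians(65.68)),0]); O=np.array([.5684,.3106,.085])
q0=np.array(S[2][0])
for flip in(0,1):
  for s in(.305,.23,.1485,.048):
    T=pose(O-d*s,65.68,36)
    if flip: T=(T[0]@np.diag([-1,-1,1]),T[1])
    g=q0.copy(); g[5]=-2.6 if not flip else .3
    print(flip,s,*ik(T,g))
E
python3 t.py
```

```text
[0.042 0.463 0.608 0.267 0.027 0.015] 0.00627478488225508
[-0.088  0.947  0.028  0.308] [-0.088  0.947  0.028  0.308]
0 0.305 [-0.258 -0.496  2.292  0.515  1.251 -2.97 ] 0.13311680684053057
0 0.23 [-0.12  -0.426  2.263  0.586  1.161 -2.97 ] 0.05922331882827635
0 0.1485 [ 0.021 -0.326  2.209  0.654  1.06  -2.967] 3.743982901482922e-11
0 0.048 [ 0.204 -0.188  2.098  0.633  0.933 -2.822] 1.3877787807814457e-15
1 0.305 [-0.341 -0.465  2.305  0.652  1.305 -0.095] 2.4076851623533457e-12
1 0.23 [-0.157 -0.415  2.271  0.659  1.184  0.042] 2.220446049250313e-15
1 0.1485 [ 0.021 -0.326  2.209  0.654  1.06   0.175] 1.2788353709325406e-11
1 0.048 [ 0.204 -0.188  2.098  0.633  0.933  0.319] 2.220446049250313e-15
```

```bash
cat > t.py <<'E'
import kin; from kin import *
np.set_printoptions(precision=2,suppress=True)
kin.LO[5]=-4
d=np.array([np.cos(np.radians(65.68)),np.sin(np.radians(65.68)),0]); O=np.array([.5684,.3106,.085])
for L in (0,15,25,30,36,42):
  for s in(.305,.25,.2,.1485,.1,.048):
    g=np.array(S[2][0]); g[5]=-3
    q,e=ik(pose(O-d*s,65.68,L),g); print(L,s,q,round(e,4))
E
python3 t.py
```

```text
0 0.305 [ 0.01 -0.37  2.15 -0.    1.35 -2.71] 0.0
0 0.25 [ 0.12 -0.29  2.1   0.    1.34 -2.6 ] 0.0
0 0.2 [ 0.2  -0.22  2.04  0.    1.32 -2.51] 0.0
0 0.1485 [ 0.28 -0.14  1.98  0.    1.31 -2.44] 0.0
0 0.1 [ 0.35 -0.07  1.91 -0.    1.3  -2.37] 0.0
0 0.048 [ 0.41  0.02  1.82  0.    1.3  -2.31] 0.0
15 0.305 [-0.13 -0.43  2.22  0.26  1.29 -2.91] 0.0
15 0.25 [-0.01 -0.38  2.18  0.25  1.24 -2.8 ] 0.0
15 0.2 [ 0.09 -0.31  2.13  0.24  1.2  -2.7 ] 0.0
15 0.1485 [ 0.18 -0.24  2.07  0.23  1.17 -2.62] 0.0
15 0.1 [ 0.25 -0.17  2.01  0.22  1.14 -2.54] 0.0
15 0.048 [ 0.33 -0.09  1.94  0.21  1.12 -2.47] 0.0
25 0.305 [-0.23 -0.46  2.26  0.45  1.28 -3.07] 0.0
25 0.25 [-0.11 -0.41  2.23  0.44  1.22 -2.96] 0.0
25 0.2 [ 0.   -0.36  2.19  0.43  1.16 -2.86] 0.0
25 0.1485 [ 0.1  -0.29  2.14  0.42  1.1  -2.77] 0.0
25 0.1 [ 0.19 -0.22  2.08  0.41  1.06 -2.69] 0.0
25 0.048 [ 0.27 -0.14  2.02  0.39  1.01 -2.61] 0.0
30 0.305 [-0.28 -0.46  2.28  0.54  1.29 -3.15] 0.0
30 0.25 [-0.15 -0.42  2.25  0.54  1.21 -3.04] 0.0
30 0.2 [-0.04 -0.37  2.22  0.53  1.14 -2.94] 0.0
30 0.1485 [ 0.07 -0.31  2.17  0.52  1.08 -2.86] 0.0
30 0.1 [ 0.15 -0.24  2.12  0.51  1.02 -2.78] 0.0
30 0.048 [ 0.24 -0.17  2.05  0.5   0.97 -2.7 ] 0.0
36 0.305 [-0.34 -0.46  2.3   0.65  1.31 -3.24] 0.0
36 0.25 [-0.2  -0.43  2.28  0.66  1.22 -3.13] 0.0
36 0.2 [-0.09 -0.39  2.25  0.66  1.14 -3.05] 0.0
36 0.1485 [ 0.02 -0.33  2.21  0.65  1.06 -2.97] 0.0
36 0.1 [ 0.11 -0.26  2.16  0.65  0.99 -2.89] 0.0
36 0.048 [ 0.2  -0.19  2.1   0.63  0.93 -2.82] 0.0
42 0.305 [-0.39 -0.46  2.33  0.76  1.33 -3.32] 0.0
42 0.25 [-0.26 -0.43  2.31  0.77  1.23 -3.23] 0.0
42 0.2 [-0.14 -0.39  2.29  0.78  1.14 -3.15] 0.0
42 0.1485 [-0.02 -0.34  2.25  0.79  1.05 -3.08] 0.0
42 0.1 [ 0.08 -0.28  2.2   0.79  0.98 -3.02] 0.0
42 0.048 [ 0.17 -0.2   2.14  0.78  0.91 -2.95] 0.0
```

j6 would run out at 36° lean, but 30° fits. I'll set the roll back down, re-lean to 30° about the grasp point, and regrip.

```bash
python3 -m creep '[{"fingers":1,"tx":0.029,"ty":0,"tz":0.0405,"rx":0,"ry":0,"rz":0},{"fingers":1,"tx":0.029,"ty":0,"tz":0.0405,"rx":0,"ry":0,"rz":0},{"fingers":1,"tx":0.029,"ty":0,"tz":0.0405,"rx":0,"ry":0,"rz":0},{"fingers":1,"tx":0.0058,"ty":0,"tz":0.0078,"rx":0,"ry":0,"rz":0},{"fingers":1,"tx":0,"ty":0,"tz":0,"rx":0,"ry":0,"rz":0},{"fingers":-1,"tx":0,"ty":0,"tz":0,"rx":0,"ry":0,"rz":0},{"fingers":-1,"tx":0,"ty":0,"tz":0,"rx":0,"ry":0,"rz":0},{"fingers":-1,"tx":0,"ty":0,"tz":0,"rx":0,"ry":0,"rz":0}]'
python3 - <<'E'
from h import *
o=robot.observe(); print(o["grip_width"],o["contact_force"])
T=pose([.5009,-.2519,.0445],10.45,30); go(T)
E
```

```text
time_s: 9.02
tcp_pos: [0.5079, -0.2513, 0.0395]
ee_rot: [-0.088, 0.947, 0.028, 0.308]
contact_force: [0.6, -0.5, 0.3]
grip_width: 0.0855
grip_force: 0.0
0.08551080778359069 [ 0.62226972 -0.50147181  0.27321033]
rot [0.08 6.   0.16] shift old axes [ 0.0035  0.0007 -0.0002] new axes [0.0035 0.0007 0.0001]
```

```bash
python3 -m creep '[{"fingers":-1,"tx":0.0035,"ty":0.0007,"tz":0,"rx":0,"ry":6,"rz":0.1},{"fingers":1,"tx":0,"ty":0,"tz":0,"rx":0,"ry":0,"rz":0},{"fingers":1,"tx":0,"ty":0,"tz":0,"rx":0,"ry":0,"rz":0},{"fingers":1,"tx":0,"ty":0,"tz":0,"rx":0,"ry":0,"rz":0},{"fingers":1,"tx":0,"ty":0,"tz":0,"rx":0,"ry":0,"rz":0},{"fingers":1,"tx":0,"ty":0,"tz":0,"rx":0,"ry":0,"rz":0},{"fingers":1,"tx":-0.005,"ty":0,"tz":-0.009,"rx":0,"ry":0,"rz":0},{"fingers":1,"tx":-0.025,"ty":0,"tz":-0.0433,"rx":0,"ry":0,"rz":0},{"fingers":1,"tx":-0.025,"ty":0,"tz":-0.0433,"rx":0,"ry":0,"rz":0},{"fingers":1,"tx":-0.025,"ty":0,"tz":-0.0433,"rx":0,"ry":0,"rz":0}]' 45
cat > t.py <<'E'
from kin import *
np.set_printoptions(precision=3,suppress=True)
d=np.array([np.cos(np.radians(65.68)),np.sin(np.radians(65.68)),0]); O=np.array([.5684,.3106,.085])
# stop above in front of the nose, yawed back so that j6 stays in range
for yaw in(4,6,8):
  T=pose(O-d*.275+[0,0,.09],65.68-yaw,30); go(T); print(T[1],*ik(T,np.array(S[2][0])))
E
python3 t.py
```

```text
time_s: 10.28
tcp_pos: [0.5043, -0.251, 0.1992]
ee_rot: [-0.089, 0.962, 0.024, 0.258]
contact_force: [-0.5, -1.3, -0.7]
grip_width: 0.0581
grip_force: 48.8
rot [-25.53   0.06 -44.29] shift old axes [0.006 0.318 0.033] new axes [-0.205  0.191  0.154]
[0.457 0.064 0.168] [-0.205 -0.507  2.156  0.512  1.359 -2.928] 1.2514702468768846e-10
rot [-24.53   0.06 -42.56] shift old axes [0.006 0.318 0.033] new axes [-0.199  0.2    0.151]
[0.457 0.063 0.168] [-0.201 -0.518  2.163  0.507  1.343 -2.892] 1.2241661850875826e-10
rot [-23.53   0.06 -40.83] shift old axes [0.006 0.318 0.033] new axes [-0.193  0.208  0.147]
[0.457 0.063 0.168] [-0.197 -0.528  2.17   0.502  1.328 -2.855] 3.2111190373385057e-09
```

```bash
python3 -m creep '[{"fingers":1,"tx":0.001,"ty":0.053,"tz":0.0055,"rx":0,"ry":0,"rz":0},{"fingers":1,"tx":0.001,"ty":0.053,"tz":0.0055,"rx":0,"ry":0,"rz":0},{"fingers":1,"tx":0.001,"ty":0.053,"tz":0.0055,"rx":0,"ry":0,"rz":0},{"fingers":1,"tx":0.001,"ty":0.053,"tz":0.0055,"rx":0,"ry":0,"rz":0},{"fingers":1,"tx":0.001,"ty":0.053,"tz":0.0055,"rx":0,"ry":0,"rz":0},{"fingers":1,"tx":0.001,"ty":0.053,"tz":0.0055,"rx":0,"ry":0,"rz":0},{"fingers":1,"tx":0,"ty":0,"tz":0,"rx":-4.09,"ry":0,"rz":-7.09},{"fingers":1,"tx":0,"ty":0,"tz":0,"rx":-4.09,"ry":0,"rz":-7.09},{"fingers":1,"tx":0,"ty":0,"tz":0,"rx":-4.09,"ry":0,"rz":-7.09},{"fingers":1,"tx":0,"ty":0,"tz":0,"rx":-4.09,"ry":0,"rz":-7.09},{"fingers":1,"tx":0,"ty":0,"tz":0,"rx":-4.09,"ry":0,"rz":-7.09},{"fingers":1,"tx":0,"ty":0,"tz":0,"rx":-4.09,"ry":0,"rz":-7.09}]'
python3 - <<'E'
from h import *
print(robot.observe()["joint_positions"])
I=robot.read_camera("wrist"); cv2.imwrite("pics/w4.png",I[:,:,::-1])
C=cam("wrist")
for l in("nose","lane3","lane2"):
    for f in robot.pinpoint(l,"wrist")[:2]: print(l,np.round(f["centre"]),round(f["confidence"],2),at_z(C,f["centre"],.085))
d=np.array([np.cos(np.radians(65.68)),np.sin(np.radians(65.68)),0]); O=np.array([.5684,.3106,.085])
for s in(.205,.1445,.094,.018): print(s,O-d*s,proj(C,O-d*s))
E
```

```text
time_s: 11.78
tcp_pos: [0.4575, 0.0634, 0.1663]
ee_rot: [-0.482, 0.837, 0.13, 0.225]
contact_force: [0.2, -0.7, -0.4]
grip_width: 0.0583
grip_force: 48.9
[-0.21287814 -0.49994993  2.15555833  0.51262799  1.34196049 -2.91167209]
lane3 [259. 332.] 0.61 [0.5112448  0.18104172 0.085     ]
lane2 [259. 332.] 0.61 [0.5112448  0.18104172 0.085     ]
0.205 [0.48397434 0.12379179 0.085     ] [[328.50827907 216.84469634]]
0.1445 [0.50889021 0.17892299 0.085     ] [[333.20316448 257.29020195]]
0.094 [0.52968775 0.2249416  0.085     ] [[336.17821705 282.93027562]]
0.018 [0.56098702 0.29419733 0.085     ] [[339.59820434 312.41518928]]
```

View pics/w4.png

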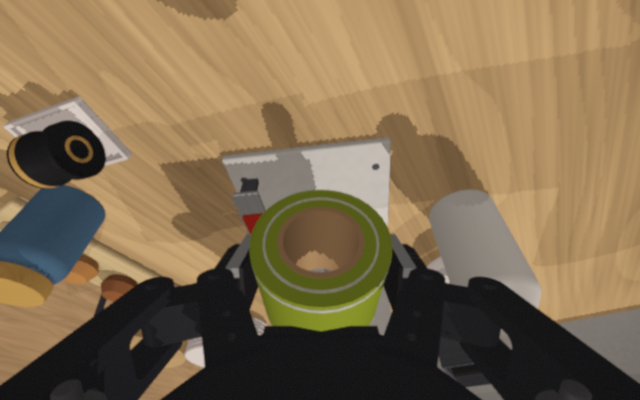

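Green is firmly held and the tear bar with its red tab is at (250,205). The foot plate's front corners are at (222,157) and (390,141), so I'll check the stand fit against them.

```bash
python3 - <<'E'
from h import *
np.set_printoptions(precision=4,suppress=True)
C=cam("wrist"); a=np.radians(65.68); d=np.array([np.cos(a),np.sin(a),0]); n=np.array([-d[1],d[0],0]); O=np.array([.5684,.3106,0])
for rc in((157,222),(141,390),(166,375)):
    p=at_z(C,rc,.008)-O; print(p@d,p@n)
Rm,t=cur(); G=t-.008*Rm[:,2]; print("G stand",(G-O)@d,(G-O)@n,G[2])
T=pose(O+[0,0,.083]-d*.262,60.68,30); go(T)
T2=pose(O+[0,0,.083]-d*.232,61.68,30); go(T2,T)
T3=pose(O+[0,0,.083]-d*.20,64.5,30); go(T3,T2)
E
```

```text
-0.21992109520955275 -0.10554225337660396
-0.2207672399672224 0.061434640826733285
-0.19116147410350795 0.04765481380333785
G stand -0.27489232618000503 -0.0005079433043505933 0.17277574482749733
rot [-0.56  0.04 -1.1 ] shift old axes [0.0339 0.0019 0.0841] new axes [0.0338 0.0017 0.0841]
rot [-0.5   0.   -0.87] shift old axes [-0.0259  0.0027  0.0149] new axes [-0.0259  0.0022  0.015 ]
rot [-1.41  0.   -2.44] shift old axes [-0.0276  0.0024  0.016 ] new axes [-0.0277  0.0009  0.016 ]
```

```bash
cat >> h.py <<'E'
A=np.radians(65.68); D=np.array([np.cos(A),np.sin(A),0]); N=np.array([-D[1],D[0],0]); O=np.array([.5684,.3106,0])-.0015*N
def S3(x,y,z): return O+D*x+N*y+np.array([0,0,z])
E
python3 - <<'E'
from h import *
np.set_printoptions(precision=4,suppress=True)
C=cam("wrist"); Rm,t=cur(); G=t-.008*Rm[:,2]; dr=np.array([-Rm[0,0],-Rm[1,0],0]);dr/=np.linalg.norm(dr)
for dz in(0,-.0045,-.009): print(dz,proj(C,G-dr*.017+[0,0,dz]))
for b in(.010,.017,.022): print("b",b,proj(C,G-dr*b+[0,0,-.0045]))
# ring of 30 mm radius
c=G-dr*.017+[0,0,-.0045]; l=np.cross([0,0,1],dr)
print(proj(C,[c+.03*l,c-.03*l,c+[0,0,.03],c-[0,0,.03]]))
f=(cur())
T=pose(S3(-.255,.0029,.0895),60.68,30); go(T)
T1=pose(S3(-.230,.0029,.0895),60.68,30); go(T1,T)
T2=pose(S3(-.190,.000,.0895),64.68,30); go(T2,T1)
T3=pose(S3(-.061,0,.0895),65.68,30); go(T3,T2)
E
```

```text
0 [[318.8525 240.8483]]
-0.0045 [[318.8882 232.334 ]]
-0.009 [[318.9223 224.2276]]
b 0.01 [[318.9587 242.034 ]]
b 0.017 [[318.8882 232.334 ]]
b 0.022 [[318.8345 224.9332]]
[[388.5727 232.2571]
 [249.2106 232.3652]
 [318.6109 298.4988]
 [319.0886 184.7644]]
rot [-0.56  0.04 -1.1 ] shift old axes [0.0248 0.004  0.0819] new axes [0.0246 0.0037 0.0819]
rot [0. 0. 0.] shift old axes [-0.0216  0.0022  0.0125] new axes [-0.0216  0.0022  0.0125]
rot [-2.    0.   -3.46] shift old axes [-0.0347  0.0009  0.02  ] new axes [-0.0347 -0.0019  0.02  ]
rot [-0.5   0.   -0.87] shift old axes [-0.1117  0.0023  0.0645] new axes [-0.1117  0.0001  0.0645]
```

```bash
python3 -m creep '[{"fingers":1,"tx":0.0123,"ty":0.002,"tz":0.041,"rx":-0.28,"ry":0,"rz":-0.55},{"fingers":1,"tx":0.0123,"ty":0.002,"tz":0.041,"rx":-0.28,"ry":0,"rz":-0.55},{"fingers":1,"tx":0,"ty":0,"tz":0,"rx":0,"ry":0,"rz":0}]'
python3 - <<'E'
from h import *
Rm,t=cur(); G=t-.008*Rm[:,2]; print("G stand",(G-O)@D,(G-O)@N,G[2])
I=robot.read_camera("side"); J=robot.read_camera("top"); 
a=cv2.resize(I[210:310,230:380,::-1],(600,400),interpolation=cv2.INTER_CUBIC); b=cv2.resize(J[170:270,190:310,::-1],(480,400),interpolation=cv2.INTER_CUBIC)
cv2.imwrite("pics/s5.png",cv2.resize(np.hstack([a,b]),(800,296)))
T=pose(S3(-.230,.0029,.0890),60.68,30); go(T)
T2=pose(S3(-.190,.000,.0890),64.68,30); go(T2,T)
E
```

```text
time_s: 12.35
tcp_pos: [0.4624, 0.0839, 0.0806]
ee_rot: [-0.488, 0.834, 0.132, 0.222]
contact_force: [-0.9, 0.8, -0.9]
grip_width: 0.0584
grip_force: 49.0
G stand -0.25423586334229176 0.00508604785821829 0.08751610282676242
rot [0.   0.03 0.14] shift old axes [-0.0197  0.0018  0.014 ] new axes [-0.0197  0.0019  0.014 ]
rot [-2.    0.   -3.46] shift old axes [-0.0347  0.0009  0.02  ] new axes [-0.0347 -0.0019  0.02  ]
```

View pics/s5.png

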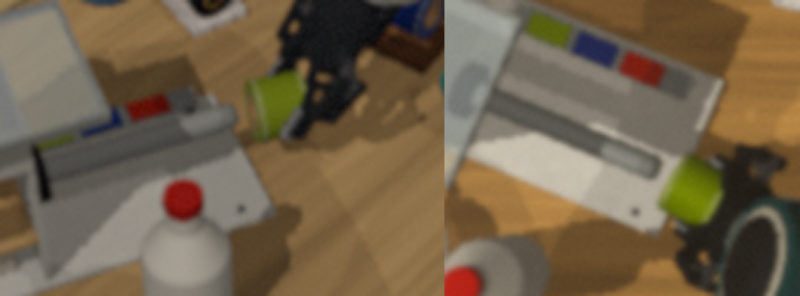

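Side view: the roll (278,105) is in line with the spindle axis. In the top view the roll looks a little to the +y side, so I'll quantify that.

```bash
python3 - <<'E'
from h import *
np.set_printoptions(precision=4,suppress=True)
I=robot.read_camera("top"); C=cam("top")
Rm,t=cur(); G=t-.008*Rm[:,2]; dr=np.array([-Rm[0,0],-Rm[1,0],0]);dr/=np.linalg.norm(dr)
# top silhouette of the roll predicted
c=G+dr*.008-[0,0,.004]; l=np.cross([0,0,1],dr)
pr=proj(C,[c+dr*.025,c+dr*.025+l*.03,c+dr*.025-l*.03,c]); print("pred front c,left,right, mid",pr)
print("nose pred",proj(C,[S3(-.205,0,.085),S3(-.205,.012,.085),S3(-.205,-.012,.085),S3(-.12,.012,.085),S3(-.12,-.012,.085)]))
for s in(-.195,-.16,-.12):
    row=[]
    for y in np.arange(-.03,.0305,.003):
        u=proj(C,S3(s,y,.085))[0].astype(np.float32); row.append(int(cv2.getRectSubPix(cv2.cvtColor(I,cv2.COLOR_RGB2GRAY),(1,1),(float(u[0]),float(u[1])))[0,0]))
    print(s,row)
h=cv2.cvtColor(I,cv2.COLOR_RGB2HSV)
for k in(.0,.01,.02):
    row=[]
    for y in np.arange(-.045,.0455,.003):
        u=proj(C,c+dr*k+l*y)[0]; p=cv2.getRectSubPix(I,(1,1),(float(u[0]),float(u[1])))[0,0].astype(int); row.append(int(p[1]-p[2]))
    print("green",k,row)
E
```

```text
pred front c,left,right, mid [[266.2612 230.0338]
 [260.857  239.5094]
 [271.6498 220.589 ]
 [274.0819 234.4765]]
nose pred [[261.0795 227.6357]
 [259.2431 231.5737]
 [262.9138 223.7032]
 [231.6997 218.8362]
 [235.3978 211.0114]]
-0.195 [108, 109, 110, 121, 138, 133, 104, 95, 104, 114, 119, 114, 111, 127, 156, 170, 172, 173, 172, 171, 172]
-0.16 [110, 110, 109, 121, 145, 149, 116, 99, 111, 124, 134, 134, 129, 128, 146, 164, 170, 172, 172, 174, 173]
-0.12 [112, 120, 129, 130, 130, 126, 110, 87, 82, 86, 89, 87, 86, 95, 133, 172, 189, 191, 191, 192, 192]
green 0.0 [27, 20, 15, 9, 11, 25, 47, 65, 76, 87, 96, 104, 110, 115, 119, 122, 126, 128, 127, 123, 121, 114, 109, 94, 65, 27, 16, 22, 28, 30, 34]
green 0.01 [31, 31, 30, 30, 35, 44, 56, 66, 78, 87, 97, 102, 110, 114, 118, 123, 126, 125, 125, 122, 119, 114, 106, 94, 70, 41, 25, 23, 22, 23, 20]
green 0.02 [22, 20, 19, 19, 22, 32, 46, 57, 67, 73, 80, 88, 93, 98, 99, 103, 101, 102, 101, 97, 91, 85, 81, 71, 50, 28, 17, 15, 14, 15, 15]
```

The FK and camera agree within about 1 mm. Insert.

```bash
python3 -m creep '[{"fingers":1,"tx":-0.0098,"ty":0.0009,"tz":0.007,"rx":0,"ry":0,"rz":0},{"fingers":1,"tx":-0.0098,"ty":0.0009,"tz":0.007,"rx":0,"ry":0,"rz":0},{"fingers":1,"tx":0,"ty":0,"tz":0,"rx":0,"ry":0,"rz":0}]'
python3 - <<'E'
from h import *
Rm,t=cur(); G=t-.008*Rm[:,2]; print("G stand",(G-O)@D,(G-O)@N,G[2])
T2=pose(S3(-.190,.0005,.0890),64,30); go(T2)
T3=pose(S3(-.10,0,.0885),65.68,30); go(T3,T2)
print(robot.observe()["joint_positions"][5])
E
```

```text
time_s: 12.88
tcp_pos: [0.4744, 0.1058, 0.0808]
ee_rot: [-0.49, 0.833, 0.131, 0.223]
contact_force: [0.7, -0.6, -1.5]
grip_width: 0.0584
grip_force: 49.0
G stand -0.22932551467143028 0.0031844933538776403 0.08773294105903062
rot [-1.56 -0.   -2.65] shift old axes [-0.0348  0.0008  0.0186] new axes [-0.0347 -0.0013  0.0186]
rot [-0.84  0.   -1.45] shift old axes [-0.0777  0.0023  0.0454] new axes [-0.0777 -0.0004  0.0454]
-2.922427386586883
```

```bash
python3 -m creep '[{"fingers":1,"tx":-0.0116,"ty":0.0003,"tz":0.0062,"rx":-0.52,"ry":0,"rz":-0.88},{"fingers":1,"tx":-0.0116,"ty":0,"tz":0.0062,"rx":-0.52,"ry":0,"rz":-0.88},{"fingers":1,"tx":-0.0116,"ty":-0.0005,"tz":0.0062,"rx":-0.52,"ry":0,"rz":-0.88},{"fingers":1,"tx":-0.0194,"ty":0.0003,"tz":0.0113,"rx":-0.28,"ry":0,"rz":-0.48},{"fingers":1,"tx":-0.0194,"ty":0.0001,"tz":0.0113,"rx":-0.28,"ry":0,"rz":-0.48},{"fingers":1,"tx":-0.0194,"ty":-0.0001,"tz":0.0113,"rx":-0.28,"ry":0,"rz":-0.48},{"fingers":1,"tx":0,"ty":0,"tz":0,"rx":0,"ry":0,"rz":0}]'
python3 - <<'E'
from h import *
Rm,t=cur(); G=t-.008*Rm[:,2]; print("G stand",(G-O)@D,(G-O)@N,G[2])
T3=pose(S3(-.058,0,.0885),65.68,30); go(T3)
print(robot.observe()["joint_positions"][5])
E
```

```text
time_s: 13.75
tcp_pos: [0.5219, 0.2019, 0.0813]
ee_rot: [-0.524, 0.811, 0.141, 0.217]
contact_force: [-0.8, -0.8, -1.3]
grip_width: 0.0581
grip_force: 49.1
G stand -0.12215333531338496 -0.0008900858163903364 0.08822790290069622
rot [ 0.06 -0.02  0.01] shift old axes [-0.0557  0.0008  0.0318] new axes [-0.0557  0.0009  0.0318]
-2.827819545189398
```

```bash
python3 -m creep '[{"fingers":1,"tx":-0.0186,"ty":0.0003,"tz":0.0107,"rx":0,"ry":0,"rz":0},{"fingers":1,"tx":-0.0186,"ty":0.0003,"tz":0.0107,"rx":0,"ry":0,"rz":0},{"fingers":1,"tx":-0.0186,"ty":0.0003,"tz":0.0107,"rx":0,"ry":0,"rz":0},{"fingers":1,"tx":-0.0022,"ty":0,"tz":0.00125,"rx":0,"ry":0,"rz":0},{"fingers":1,"tx":0,"ty":0,"tz":0,"rx":0,"ry":0,"rz":0}]'
python3 -m creep '[{"fingers":1,"tx":-0.0022,"ty":0,"tz":0.00125,"rx":0,"ry":0,"rz":0},{"fingers":1,"tx":-0.0013,"ty":0,"tz":0.00075,"rx":0,"ry":0,"rz":0}]'
python3 - <<'E'
from h import *
Rm,t=cur(); G=t-.008*Rm[:,2]; print("G stand",(G-O)@D,(G-O)@N,G[2])
E
```

```text
time_s: 14.38
tcp_pos: [0.5475, 0.2625, 0.0809]
ee_rot: [-0.524, 0.812, 0.141, 0.216]
contact_force: [-5.2, 6.9, -3.2]
grip_width: 0.0584
grip_force: 49.1
time_s: 14.62
tcp_pos: [0.5488, 0.2655, 0.0805]
ee_rot: [-0.524, 0.812, 0.141, 0.216]
contact_force: [-10.2, -1.3, -1.0]
grip_width: 0.0584
grip_force: 49.7
G stand -0.05316607210784781 0.0007432286793046165 0.08748634335793132
```

```bash
python3 -m creep '[{"fingers":1,"tx":0,"ty":0.002,"tz":0,"rx":0,"ry":0,"rz":0},{"fingers":1,"tx":0,"ty":0,"tz":0,"rx":0,"ry":0,"rz":0}]'
python3 -m creep '[{"fingers":1,"tx":-0.0017,"ty":0,"tz":0.001,"rx":0,"ry":0,"rz":0},{"fingers":1,"tx":0,"ty":0,"tz":0,"rx":0,"ry":0,"rz":0}]'
python3 - <<'E'
from h import *
o=robot.observe();Rm,t=cur(); G=t-.008*Rm[:,2]; print("G stand",(G-O)@D,(G-O)@N,G[2]); F=o["contact_force"]; print(F@D,F@N,F[2],o["ft_torque"])
E
```

```text
time_s: 14.88
tcp_pos: [0.5484, 0.2663, 0.0818]
ee_rot: [-0.523, 0.812, 0.14, 0.218]
contact_force: [0.4, 0.7, -0.5]
grip_width: 0.058
grip_force: 49.4
time_s: 15.12
tcp_pos: [0.5489, 0.267, 0.0816]
ee_rot: [-0.524, 0.812, 0.14, 0.217]
contact_force: [-11.0, -18.4, 7.2]
grip_width: 0.0583
grip_force: 51.0
G stand -0.05169688105309818 0.0013168097709116027 0.08855163949043002
-21.315368182367198 2.477679285404067 7.184557980374228 [-1.89435148  1.43571676  0.7923165 ]
```

Seated against the boss at 21 N. Lower slightly, release and retract along the tool axis.

```bash
python3 -m creep '[{"fingers":1,"tx":0.0015,"ty":0,"tz":0.0026,"rx":0,"ry":0,"rz":0},{"fingers":-1,"tx":0,"ty":0,"tz":0,"rx":0,"ry":0,"rz":0},{"fingers":-1,"tx":0,"ty":0,"tz":0,"rx":0,"ry":0,"rz":0},{"fingers":-1,"tx":0,"ty":0,"tz":0,"rx":0,"ry":0,"rz":0},{"fingers":-1,"tx":0.005,"ty":0,"tz":-0.03,"rx":0,"ry":0,"rz":0},{"fingers":-1,"tx":0.02,"ty":0,"tz":-0.05,"rx":0,"ry":0,"rz":0},{"fingers":-1,"tx":0.03,"ty":0,"tz":-0.05,"rx":0,"ry":0,"rz":0}]'
python3 - <<'E'
from h import *
o=robot.observe(); print(o["contact_force"],o["joint_positions"])
I=robot.read_camera("wrist"); cv2.imwrite("pics/w6.png",I[:,:,::-1])
C=cam("wrist"); print(proj(C,[S3(-.205,0,.085),S3(-.068,0,.085),S3(-.068,.012,.085),S3(-.068,0,.115)]))
# next: blue, lean 22 
T=pose([.490,-.1523,.0425],10.45,22,.10); go(T)
E
```

```text
time_s: 16.0
tcp_pos: [0.502, 0.1651, 0.165]
ee_rot: [-0.524, 0.812, 0.14, 0.218]
contact_force: [0.3, 0.2, 1.0]
grip_width: 0.0854
grip_force: 0.0
[0.27152749 0.17236779 1.0367706 ] [ 0.028349   -0.35243193  2.05578084  0.49670034  1.23276228 -2.80751815]
[[317.86042882  93.45833778]
 [319.2095486  236.29223635]
 [332.41384647 236.32183375]
 [318.92443739 265.03253206]]
rot [24.01  7.54 49.7 ] shift old axes [ 0.2892 -0.0908 -0.1195] new axes [ 0.1105 -0.3065 -0.0005]
```

View pics/w6.png

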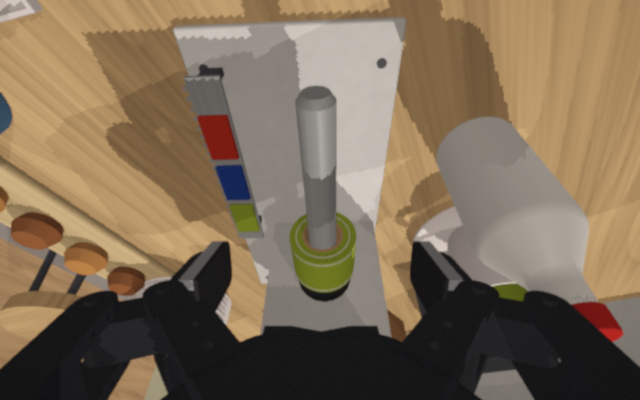

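Green is seated in lane 1 against the boss at (323,255). The spindle shows from (316,95) to (322,235), so its azimuth is about 1.7° more than I had; I'll update that. Next is blue.

```bash
cat >> h.py <<'E'
A=np.radians(67.4); D=np.array([np.cos(A),np.sin(A),0]); N=np.array([-D[1],D[0],0]); O=np.array([.5652,.3121,0])
E
python3 - <<'E'
from h import *
T=pose([.487,-.1529,.0445],10.45,18,.11); go(T); print(T[1])
E
```

```text
rot [22.29 11.22 50.55] shift old axes [ 0.2824 -0.0908 -0.1315] new axes [ 0.1061 -0.3066 -0.0058]
[ 0.45600307 -0.15861697  0.14150776]
```

```bash
python3 -m creep '[{"fingers":-1,"tx":0,"ty":0,"tz":0,"rx":3.72,"ry":1.87,"rz":8.43},{"fingers":-1,"tx":0,"ty":0,"tz":0,"rx":3.72,"ry":1.87,"rz":8.43},{"fingers":-1,"tx":0,"ty":0,"tz":0,"rx":3.72,"ry":1.87,"rz":8.43},{"fingers":-1,"tx":0,"ty":0,"tz":0,"rx":3.72,"ry":1.87,"rz":8.43},{"fingers":-1,"tx":0,"ty":0,"tz":0,"rx":3.72,"ry":1.87,"rz":8.43},{"fingers":-1,"tx":0,"ty":0,"tz":0,"rx":3.72,"ry":1.87,"rz":8.43},{"fingers":-1,"tx":0.0177,"ty":-0.0511,"tz":-0.001,"rx":0,"ry":0,"rz":0},{"fingers":-1,"tx":0.0177,"ty":-0.0511,"tz":-0.001,"rx":0,"ry":0,"rz":0},{"fingers":-1,"tx":0.0177,"ty":-0.0511,"tz":-0.001,"rx":0,"ry":0,"rz":0},{"fingers":-1,"tx":0.0177,"ty":-0.0511,"tz":-0.001,"rx":0,"ry":0,"rz":0},{"fingers":-1,"tx":0.0177,"ty":-0.0511,"tz":-0.001,"rx":0,"ry":0,"rz":0},{"fingers":-1,"tx":0.0177,"ty":-0.0511,"tz":-0.001,"rx":0,"ry":0,"rz":0}]'
cat > ringc.py <<'E'
import sys
from h import *
np.set_printoptions(precision=4,suppress=True)
G=np.array(eval(sys.argv[1])); T=pose(G,10.45,18); go(T)
I=robot.read_camera("wrist"); C=cam("wrist"); lo,hi=eval(sys.argv[2]); h=cv2.cvtColor(I,cv2.COLOR_RGB2HSV)
k=((h[...,0]>=lo)&(h[...,0]<=hi)) if lo<hi else ((h[...,0]>=lo)|(h[...,0]<=hi))
k=(k&(h[...,1]>130)&(h[...,2]>50)).astype(np.uint8)
N_,L,st,ce=cv2.connectedComponentsWithStats(k)
for j in range(1,N_):
    if st[j,4]>800: print(st[j],ce[j])
a=np.radians(10.45); d=np.array([np.cos(a),np.sin(a),0]); l=np.array([-d[1],d[0],0]); c=G+.008*d; c[2]=.0415
th=np.linspace(0,6.28,60); P=[c+s*.025*d+.03*(np.cos(t)*l+np.sin(t)*np.array([0,0,1])) for s in(-1,1) for t in th]
u=proj(C,P); print("pred bbox",u.min(0),u.max(0)); print("near end",u[:60].min(0),u[:60].max(0))
u2=proj(C,c+.01*l)-proj(C,c); u3=proj(C,c+.01*d)-proj(C,c); print("px per 10 mm: lateral",u2,"axial",u3)
E
python3 ringc.py "[.487,-.1529,.0445]" "(105,130)"
```

```text
time_s: 17.55
tcp_pos: [0.4563, -0.1562, 0.1369]
ee_rot: [-0.089, 0.984, 0.014, 0.154]
contact_force: [1.5, -0.5, 0.8]
grip_width: 0.0855
grip_force: 0.0
rot [ 0.03 -0.17 -0.06] shift old axes [-0.0011 -0.0023  0.1054] new axes [-0.0007 -0.0023  0.1054]
[ 283  199   74   54 2725] [319.4822 227.8396]
pred bbox [285.1104 167.01  ] [362.3377 258.7891]
near end [285.1104 167.01  ] [362.3377 206.7224]
px per 10 mm: lateral [[12.1043 -0.0432]] axial [[-0.0062  9.6288]]
```

```bash
python3 ringc.py "[.487,-.1529,.0445]" "(105,130)"
```

```text
rot [-0.09 -0.25 -0.2 ] shift old axes [-0.0033  0.0024  0.1053] new axes [-0.0028  0.0023  0.1053]
[ 289  202   74   53 2694] [325.2253 230.6195]
pred bbox [282.0464 166.059 ] [359.3914 257.8978]
near end [282.0464 166.059 ] [359.3914 205.599 ]
px per 10 mm: lateral [[12.1241 -0.075 ]] axial [[0.079  9.6662]]
```

```bash
python3 -m creep '[{"fingers":-1,"tx":0,"ty":0,"tz":0,"rx":0,"ry":0,"rz":0}]' >/dev/null;  python3 ringc.py "[.487,-.1529,.0445]" "(105,130)"; python3 -c "
from h import *
print(robot.observe()['qvel'])"
```

```text
rot [ 0.06 -0.24 -0.16] shift old axes [-0.0007 -0.0037  0.1049] new axes [-0.0003 -0.0036  0.1049]
[ 281  199   74   54 2742] [317.837  227.5788]
pred bbox [276.0761 163.6547] [353.6705 255.527 ]
near end [276.0761 163.6547] [353.6705 202.7891]
px per 10 mm: lateral [[12.1542 -0.0274]] axial [[0.1379 9.7374]]
[ 0.02536552 -0.00590221 -0.00054129 -0.00151888  0.00049796 -0.00198124]
```

The arm swings a few mm after fast moves, but the three readings agree: blue is about 2 mm to the left of the seat estimate. Grasp.

```bash
python3 -m creep '[{"fingers":-1,"tx":-0.001,"ty":0.0015,"tz":0.035,"rx":0,"ry":0,"rz":0},{"fingers":-1,"tx":0,"ty":0,"tz":0.04,"rx":0,"ry":0,"rz":0},{"fingers":-1,"tx":0,"ty":0,"tz":0.03,"rx":0,"ry":-0.2,"rz":0},{"fingers":1,"tx":0,"ty":0,"tz":0,"rx":0,"ry":0,"rz":0},{"fingers":1,"tx":0,"ty":0,"tz":0,"rx":0,"ry":0,"rz":0},{"fingers":1,"tx":0,"ty":0,"tz":0,"rx":0,"ry":0,"rz":0},{"fingers":1,"tx":0,"ty":0,"tz":0,"rx":0,"ry":0,"rz":0},{"fingers":1,"tx":0,"ty":0,"tz":0,"rx":0,"ry":0,"rz":0}]' 45
python3 -m creep '[{"fingers":1,"tx":-0.003,"ty":0,"tz":-0.0095,"rx":0,"ry":0,"rz":0},{"fingers":1,"tx":-0.0155,"ty":0,"tz":-0.0475,"rx":0,"ry":0,"rz":0},{"fingers":1,"tx":-0.0155,"ty":0,"tz":-0.0475,"rx":0,"ry":0,"rz":0},{"fingers":1,"tx":-0.012,"ty":0,"tz":-0.038,"rx":0,"ry":0,"rz":0}]'
python3 - <<'E'
from h import *
T=pose(S3(-.275,0,.15),64.4,18); go(T); print(T[1])
E
```

```text
time_s: 18.82
tcp_pos: [0.4899, -0.1471, 0.0392]
ee_rot: [-0.09, 0.983, 0.014, 0.157]
contact_force: [0.7, -1.0, 8.6]
grip_width: 0.0577
grip_force: 52.5
time_s: 19.32
tcp_pos: [0.4884, -0.1469, 0.1898]
ee_rot: [-0.09, 0.984, 0.015, 0.156]
contact_force: [0.2, -0.7, -1.0]
grip_width: 0.058
grip_force: 51.4
rot [-1.666e+01  5.000e-02 -5.135e+01] shift old axes [0.0051 0.209  0.0483] new axes [-0.1518  0.1147  0.0991]
[0.46058696 0.06044664 0.14239155]
```

```bash
python3 -m creep '[{"fingers":1,"tx":0.0013,"ty":0.0523,"tz":0.012,"rx":0,"ry":0,"rz":0},{"fingers":1,"tx":0.0013,"ty":0.0523,"tz":0.012,"rx":0,"ry":0,"rz":0},{"fingers":1,"tx":0.0013,"ty":0.0523,"tz":0.012,"rx":0,"ry":0,"rz":0},{"fingers":1,"tx":0.0013,"ty":0.0523,"tz":0.012,"rx":0,"ry":0,"rz":0},{"fingers":1,"tx":0,"ty":0,"tz":0,"rx":-2.78,"ry":0,"rz":-8.56},{"fingers":1,"tx":0,"ty":0,"tz":0,"rx":-2.78,"ry":0,"rz":-8.56},{"fingers":1,"tx":0,"ty":0,"tz":0,"rx":-2.78,"ry":0,"rz":-8.56},{"fingers":1,"tx":0,"ty":0,"tz":0,"rx":-2.78,"ry":0,"rz":-8.56},{"fingers":1,"tx":0,"ty":0,"tz":0,"rx":-2.78,"ry":0,"rz":-8.56},{"fingers":1,"tx":0,"ty":0,"tz":0,"rx":-2.78,"ry":0,"rz":-8.56},{"fingers":1,"tx":0,"ty":0,"tz":0,"rx":0,"ry":0,"rz":0},{"fingers":1,"tx":0,"ty":0,"tz":0,"rx":0,"ry":0,"rz":0}]'
cat > ins.py <<'E'
from kin import *
np.set_printoptions(precision=4,suppress=True)
o=robot.observe(); Rm,t=cur(); G=t-.008*Rm[:,2]; print("G stand",(G-O)@D,(G-O)@N,G[2],"j6",o["joint_positions"][5]); F=o["contact_force"]; print("F",F@D,F@N,F[2])
E
cat > t.py <<'E'
from ins import *
z=.0895
T=pose(S3(-.255,.0017,z),64.4,18); go(T)
T1=pose(S3(-.225,.0015,z),64.4,18); go(T1,T); print(ik(T1,o["joint_positions"])[0])
T2=pose(S3(-.185,0,z),66.4,18); go(T2,T1)
T3=pose(S3(-.115,0,z),67.4,18); go(T3,T2)
E
python3 t.py
```

```text
time_s: 20.82
tcp_pos: [0.4604, 0.0604, 0.14]
ee_rot: [-0.525, 0.837, 0.084, 0.132]
contact_force: [-0.5, -0.4, -1.1]
grip_width: 0.0582
grip_force: 51.4
G stand -0.2750744528549639 0.00017236595289878533 0.14760195808818966 j6 -2.8436182601479416
F -0.5558187262827631 0.2777646650323629 -1.1188271724836707
rot [ 0.02  0.04 -0.21] shift old axes [-0.001   0.0026  0.0614] new axes [-0.001   0.0026  0.0614]
rot [0. 0. 0.] shift old axes [-0.0285  0.0014  0.0093] new axes [-0.0285  0.0014  0.0093]
[ 0.0124 -0.3612  2.1639  0.3004  1.2112 -2.7708]
rot [-0.62  0.   -1.9 ] shift old axes [-0.0381  0.0007  0.0124] new axes [-0.0381 -0.0007  0.0124]
rot [-0.31  0.   -0.95] shift old axes [-0.0666  0.0013  0.0216] new axes [-0.0666  0.      0.0216]
```

```bash
python3 -m creep '[{"fingers":1,"tx":-0.0005,"ty":0.0013,"tz":0.0307,"rx":0,"ry":0,"rz":-0.1},{"fingers":1,"tx":-0.0005,"ty":0.0013,"tz":0.0307,"rx":0,"ry":0,"rz":-0.1},{"fingers":1,"tx":0,"ty":0,"tz":0,"rx":0,"ry":0,"rz":0},{"fingers":1,"tx":-0.0142,"ty":0.0007,"tz":0.0047,"rx":0,"ry":0,"rz":0},{"fingers":1,"tx":-0.0142,"ty":0.0007,"tz":0.0047,"rx":0,"ry":0,"rz":0},{"fingers":1,"tx":0,"ty":0,"tz":0,"rx":0,"ry":0,"rz":0}]'
cat > t.py <<'E'
from ins import *
z=.0895
T2=pose(S3(-.185,0,z),66.4,18); go(T2)
T3=pose(S3(-.115,0,z),67.4,18); go(T3,T2)
E
python3 t.py
```

```text
time_s: 21.58
tcp_pos: [0.479, 0.1082, 0.0824]
ee_rot: [-0.528, 0.834, 0.084, 0.133]
contact_force: [-0.5, -0.0, -1.0]
grip_width: 0.0579
grip_force: 51.3
G stand -0.2238506439349944 0.001394430169596298 0.08998599013868745 j6 -2.7809725869726307
F -0.20365160042449942 0.4092609355058216 -1.010334444466214
rot [-0.58  0.07 -1.65] shift old axes [-0.0368  0.0005  0.0125] new axes [-0.0368 -0.0006  0.0125]
rot [-0.31  0.   -0.95] shift old axes [-0.0666  0.0013  0.0216] new axes [-0.0666  0.      0.0216]
```

```bash
python3 -m creep '[{"fingers":1,"tx":-0.0184,"ty":0.0002,"tz":0.0062,"rx":-0.29,"ry":0,"rz":-0.82},{"fingers":1,"tx":-0.0184,"ty":-0.0002,"tz":0.0062,"rx":-0.29,"ry":0,"rz":-0.82},{"fingers":1,"tx":-0.0222,"ty":0.0003,"tz":0.0072,"rx":-0.1,"ry":0,"rz":-0.32},{"fingers":1,"tx":-0.0222,"ty":0.0002,"tz":0.0072,"rx":-0.1,"ry":0,"rz":-0.32},{"fingers":1,"tx":-0.0222,"ty":0,"tz":0.0072,"rx":-0.1,"ry":0,"rz":-0.32},{"fingers":1,"tx":0,"ty":0,"tz":0,"rx":0,"ry":0,"rz":0}]'
python3 ins.py
python3 -m creep '[{"fingers":1,"tx":-0.0066,"ty":0,"tz":0.0022,"rx":0,"ry":0,"rz":0},{"fingers":1,"tx":-0.0028,"ty":0,"tz":0.0009,"rx":0,"ry":0,"rz":0},{"fingers":1,"tx":0,"ty":0,"tz":0,"rx":0,"ry":0,"rz":0}]'; python3 ins.py
```

```text
time_s: 22.32
tcp_pos: [0.5223, 0.2082, 0.0812]
ee_rot: [-0.548, 0.821, 0.087, 0.13]
contact_force: [-0.0, -0.6, -0.7]
grip_width: 0.0582
grip_force: 51.4
G stand -0.11484594365987438 -0.00034788927922033125 0.08879002303082754 j6 -2.6423562419185394
F -0.537474738168593 -0.18475968984937863 -0.7405289164477362
time_s: 22.7
tcp_pos: [0.5259, 0.2159, 0.0813]
ee_rot: [-0.547, 0.822, 0.087, 0.13]
contact_force: [-0.1, 0.6, -0.4]
grip_width: 0.058
grip_force: 51.4
G stand -0.10640388974410207 -0.0006763147887184738 0.08887263501572892 j6 -2.6270636391392768
F 0.5391764034803996 0.36251293181351224 -0.4479546347242577
```

```bash
python3 -m creep '[{"fingers":1,"tx":-0.0033,"ty":0,"tz":0.0011,"rx":0,"ry":0,"rz":0},{"fingers":1,"tx":-0.0014,"ty":0,"tz":0.0005,"rx":0,"ry":0,"rz":0},{"fingers":1,"tx":0,"ty":0,"tz":0,"rx":0,"ry":0,"rz":0}]'; python3 ins.py
```

```text
time_s: 23.08
tcp_pos: [0.5274, 0.2194, 0.0811]
ee_rot: [-0.548, 0.822, 0.087, 0.129]
contact_force: [-10.0, -16.8, 7.9]
grip_width: 0.0581
grip_force: 53.2
G stand -0.10259254930923713 -0.0007765335245123019 0.08876194302099702 j6 -2.6190095022754813
F -19.372923928743017 2.765651971256224 7.8712788389367585
```

```bash
python3 -m creep '[{"fingers":1,"tx":-0.0014,"ty":0,"tz":0.0005,"rx":0,"ry":0,"rz":0},{"fingers":1,"tx":0,"ty":0,"tz":0,"rx":0,"ry":0,"rz":0}]'; python3 ins.py
```

```text
time_s: 23.32
tcp_pos: [0.5275, 0.2194, 0.081]
ee_rot: [-0.548, 0.822, 0.086, 0.128]
contact_force: [-22.0, -35.1, 18.5]
grip_width: 0.0576
grip_force: 55.0
G stand -0.10249614970032088 -0.000787483706287125 0.08864072553799894 j6 -2.6167687610475716
F -40.828720807987736 6.85130710700172 18.456811011555434
```

```bash
python3 -m creep '[{"fingers":1,"tx":0.002,"ty":0,"tz":0.0025,"rx":0,"ry":0,"rz":0},{"fingers":-1,"tx":0,"ty":0,"tz":0,"rx":0,"ry":0,"rz":0},{"fingers":-1,"tx":0,"ty":0,"tz":0,"rx":0,"ry":0,"rz":0},{"fingers":-1,"tx":0,"ty":0,"tz":0,"rx":0,"ry":0,"rz":0},{"fingers":-1,"tx":0.005,"ty":0,"tz":-0.03,"rx":0,"ry":0,"rz":0},{"fingers":-1,"tx":0.02,"ty":0,"tz":-0.05,"rx":0,"ry":0,"rz":0},{"fingers":-1,"tx":0.02,"ty":0,"tz":-0.04,"rx":0,"ry":0,"rz":0},{"fingers":-1,"tx":0,"ty":0,"tz":0,"rx":0,"ry":0,"rz":0}]'
python3 - <<'E'
from h import *
I=robot.read_camera("wrist"); cv2.imwrite("pics/w7.png",I[:,:,::-1])
T=pose([.527,-.3487,.0435],10.45,18,.11); go(T); print(T[1])
E
```

```text
time_s: 24.32
tcp_pos: [0.4978, 0.146, 0.1813]
ee_rot: [-0.547, 0.822, 0.086, 0.132]
contact_force: [-0.1, 0.4, 1.1]
grip_width: 0.0851
grip_force: 0.0
rot [17.54  0.15 54.04] shift old axes [ 0.452  -0.1921 -0.1066] new axes [ 0.0999 -0.4925  0.0085]
[ 0.49600307 -0.35441697  0.14050776]
```

View pics/w7.png

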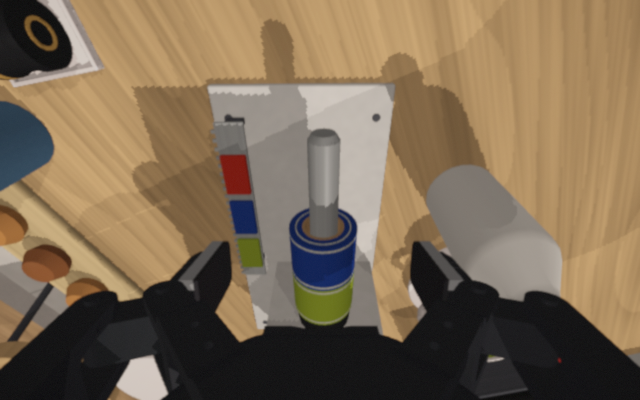

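Blue (323,245) is snug against green (323,300), both level with their tabs. Now red.

```bash
python3 -m creep '[{"fingers":-1,"tx":0,"ty":0,"tz":0,"rx":2.92,"ry":0,"rz":9},{"fingers":-1,"tx":0,"ty":0,"tz":0,"rx":2.92,"ry":0,"rz":9},{"fingers":-1,"tx":0,"ty":0,"tz":0,"rx":2.92,"ry":0,"rz":9},{"fingers":-1,"tx":0,"ty":0,"tz":0,"rx":2.92,"ry":0,"rz":9},{"fingers":-1,"tx":0,"ty":0,"tz":0,"rx":2.92,"ry":0,"rz":9},{"fingers":-1,"tx":0,"ty":0,"tz":0,"rx":2.92,"ry":0,"rz":9},{"fingers":-1,"tx":0.011,"ty":-0.0547,"tz":0.0009,"rx":0,"ry":0,"rz":0},{"fingers":-1,"tx":0.011,"ty":-0.0547,"tz":0.0009,"rx":0,"ry":0,"rz":0},{"fingers":-1,"tx":0.011,"ty":-0.0547,"tz":0.0009,"rx":0,"ry":0,"rz":0},{"fingers":-1,"tx":0.011,"ty":-0.0547,"tz":0.0009,"rx":0,"ry":0,"rz":0},{"fingers":-1,"tx":0.011,"ty":-0.0547,"tz":0.0009,"rx":0,"ry":0,"rz":0},{"fingers":-1,"tx":0.011,"ty":-0.0547,"tz":0.0009,"rx":0,"ry":0,"rz":0}]' >/dev/null
python3 -m creep '[{"fingers":-1,"tx":0.011,"ty":-0.0547,"tz":0.0009,"rx":0,"ry":0,"rz":0},{"fingers":-1,"tx":0.011,"ty":-0.0547,"tz":0.0009,"rx":0,"ry":0,"rz":0},{"fingers":-1,"tx":0.011,"ty":-0.0547,"tz":0.0009,"rx":0,"ry":0,"rz":0},{"fingers":-1,"tx":0,"ty":0,"tz":0,"rx":0,"ry":0,"rz":0},{"fingers":-1,"tx":0,"ty":0,"tz":0,"rx":0,"ry":0,"rz":0},{"fingers":-1,"tx":0,"ty":0,"tz":0,"rx":0,"ry":0,"rz":0}]'
python3 ringc.py "[.527,-.3487,.0445]" "(172,8)"
```

```text
time_s: 26.62
tcp_pos: [0.4977, -0.3524, 0.1391]
ee_rot: [-0.091, 0.983, 0.015, 0.155]
contact_force: [0.5, -0.3, 0.5]
grip_width: 0.0853
grip_force: 0.0
rot [ 0.15 -0.02  0.16] shift old axes [ 0.0012 -0.002   0.1071] new axes [ 0.0012 -0.0017  0.1071]
[280 162  79  42 917] [318.831 184.855]
[ 281  192   78   58 2931] [319.3688 223.6977]
pred bbox [279.7764 161.3388] [356.7419 252.3498]
near end [279.7764 161.3388] [356.7419 199.8543]
px per 10 mm: lateral [[12.0608  0.0179]] axial [[0.021  9.6963]]
```

```bash
python3 -m creep '[{"fingers":-1,"tx":0.001,"ty":-0.001,"tz":0.04,"rx":0,"ry":0,"rz":0},{"fingers":-1,"tx":0,"ty":0,"tz":0.04,"rx":0,"ry":0,"rz":0},{"fingers":-1,"tx":0,"ty":0,"tz":0.026,"rx":0,"ry":0,"rz":0.1},{"fingers":1,"tx":0,"ty":0,"tz":0,"rx":0,"ry":0,"rz":0},{"fingers":1,"tx":0,"ty":0,"tz":0,"rx":0,"ry":0,"rz":0},{"fingers":1,"tx":0,"ty":0,"tz":0,"rx":0,"ry":0,"rz":0},{"fingers":1,"tx":0,"ty":0,"tz":0,"rx":0,"ry":0,"rz":0},{"fingers":1,"tx":0,"ty":0,"tz":0,"rx":0,"ry":0,"rz":0}]' 45
python3 -m creep '[{"fingers":1,"tx":-0.003,"ty":0,"tz":-0.0095,"rx":0,"ry":0,"rz":0},{"fingers":1,"tx":-0.0155,"ty":0,"tz":-0.0475,"rx":0,"ry":0,"rz":0},{"fingers":1,"tx":-0.0155,"ty":0,"tz":-0.0475,"rx":0,"ry":0,"rz":0},{"fingers":1,"tx":-0.012,"ty":0,"tz":-0.038,"rx":0,"ry":0,"rz":0}]'
python3 - <<'E'
from h import *
T=pose(S3(-.275,0.0015,.15),64.4,18); go(T); print(T[1])
E
```

```text
time_s: 27.68
tcp_pos: [0.5291, -0.349, 0.0395]
ee_rot: [-0.09, 0.984, 0.015, 0.156]
contact_force: [-1.3, 1.4, 8.4]
grip_width: 0.058
grip_force: 49.9
time_s: 28.18
tcp_pos: [0.5285, -0.3491, 0.1908]
ee_rot: [-0.09, 0.984, 0.015, 0.156]
contact_force: [0.4, 0.8, -0.6]
grip_width: 0.058
grip_force: 49.3
rot [-1.666e+01  4.000e-02 -5.130e+01] shift old axes [0.009  0.4158 0.0482] new axes [-0.3083  0.2397  0.1511]
[0.45920215 0.06102309 0.14239155]
```

```bash
python3 -m creep '[{"fingers":1,"tx":0.0011,"ty":0.052,"tz":0.006,"rx":0,"ry":0,"rz":0},{"fingers":1,"tx":0.0011,"ty":0.052,"tz":0.006,"rx":0,"ry":0,"rz":0},{"fingers":1,"tx":0.0011,"ty":0.052,"tz":0.006,"rx":0,"ry":0,"rz":0},{"fingers":1,"tx":0.0011,"ty":0.052,"tz":0.006,"rx":0,"ry":0,"rz":0},{"fingers":1,"tx":0.0011,"ty":0.052,"tz":0.006,"rx":0,"ry":0,"rz":0},{"fingers":1,"tx":0.0011,"ty":0.052,"tz":0.006,"rx":0,"ry":0,"rz":0},{"fingers":1,"tx":0.0011,"ty":0.052,"tz":0.006,"rx":0,"ry":0,"rz":0},{"fingers":1,"tx":0.0011,"ty":0.052,"tz":0.006,"rx":0,"ry":0,"rz":0},{"fingers":1,"tx":0,"ty":0,"tz":0,"rx":-2.78,"ry":0,"rz":-8.55},{"fingers":1,"tx":0,"ty":0,"tz":0,"rx":-2.78,"ry":0,"rz":-8.55},{"fingers":1,"tx":0,"ty":0,"tz":0,"rx":-2.78,"ry":0,"rz":-8.55},{"fingers":1,"tx":0,"ty":0,"tz":0,"rx":-2.78,"ry":0,"rz":-8.55}]' >/dev/null
python3 -m creep '[{"fingers":1,"tx":0,"ty":0,"tz":0,"rx":-2.78,"ry":0,"rz":-8.55},{"fingers":1,"tx":0,"ty":0,"tz":0,"rx":-2.78,"ry":0,"rz":-8.55},{"fingers":1,"tx":0,"ty":0,"tz":0,"rx":0,"ry":0,"rz":0},{"fingers":1,"tx":0,"ty":0,"tz":0,"rx":0,"ry":0,"rz":0}]'
cat > t.py <<'E'
from ins import *
z=.0895
T=pose(S3(-.255,.0017,z),64.4,18); go(T)
T1=pose(S3(-.225,.0015,z),64.4,18); go(T1,T)
E
python3 t.py
```

```text
time_s: 30.18
tcp_pos: [0.4592, 0.0613, 0.1405]
ee_rot: [-0.525, 0.837, 0.084, 0.133]
contact_force: [-0.6, 0.1, -1.7]
grip_width: 0.0579
grip_force: 49.3
G stand -0.27474802140781085 0.0016178864136700496 0.1481307604477426 j6 -2.8418176758031795
F -0.1310768430320812 0.557524394669947 -1.678082031091089
rot [ 0.02  0.07 -0.22] shift old axes [-0.0005  0.0011  0.0619] new axes [-0.0006  0.0011  0.0619]
rot [0. 0. 0.] shift old axes [-0.0285  0.0014  0.0093] new axes [-0.0285  0.0014  0.0093]
```

```bash
python3 -m creep '[{"fingers":1,"tx":-0.0003,"ty":0.0005,"tz":0.031,"rx":0,"ry":0,"rz":-0.1},{"fingers":1,"tx":-0.0003,"ty":0.0005,"tz":0.031,"rx":0,"ry":0,"rz":-0.1},{"fingers":1,"tx":0,"ty":0,"tz":0,"rx":0,"ry":0,"rz":0},{"fingers":1,"tx":-0.0142,"ty":0.0007,"tz":0.0047,"rx":0,"ry":0,"rz":0},{"fingers":1,"tx":-0.0142,"ty":0.0007,"tz":0.0047,"rx":0,"ry":0,"rz":0},{"fingers":1,"tx":0,"ty":0,"tz":0,"rx":0,"ry":0,"rz":0}]'; python3 ins.py
python3 -m creep '[{"fingers":1,"tx":-0.0184,"ty":0.0002,"tz":0.0062,"rx":-0.29,"ry":0,"rz":-0.95},{"fingers":1,"tx":-0.0184,"ty":-0.0002,"tz":0.0062,"rx":-0.29,"ry":0,"rz":-0.95},{"fingers":1,"tx":-0.0202,"ty":0.0003,"tz":0.0066,"rx":-0.3,"ry":0,"rz":-0.9},{"fingers":1,"tx":0,"ty":0,"tz":0,"rx":0,"ry":0,"rz":0}]'
cat > t.py <<'E'
from ins import *
go(pose(S3(-.155,0,.089),67.4,18))
E
python3 t.py
```

```text
time_s: 30.92
tcp_pos: [0.479, 0.1084, 0.0824]
ee_rot: [-0.528, 0.834, 0.084, 0.133]
contact_force: [0.2, -0.2, -2.3]
grip_width: 0.0581
grip_force: 49.3
G stand -0.2236716628417868 0.001432180371841962 0.08998534841162703 j6 -2.7815402254207378
F -0.07398077889307617 -0.28879325460841276 -2.314635406625259
time_s: 31.42
tcp_pos: [0.5033, 0.1633, 0.0812]
ee_rot: [-0.55, 0.82, 0.088, 0.131]
contact_force: [0.1, 0.7, -2.2]
grip_width: 0.058
grip_force: 49.3
G stand -0.16361965748402357 1.2276851046650321e-05 0.08877218467200457 j6 -2.728355286304924
F 0.6278503557630801 0.18620584595057343 -2.1528590389897007
rot [0.08 0.08 0.23] shift old axes [-0.0083 -0.0001  0.0025] new axes [-0.0083 -0.      0.0024]
```

```bash
python3 -m creep '[{"fingers":1,"tx":-0.006,"ty":0,"tz":0.0019,"rx":0,"ry":0,"rz":0.2},{"fingers":1,"tx":-0.0035,"ty":0,"tz":0.0011,"rx":0,"ry":0,"rz":0},{"fingers":1,"tx":0,"ty":0,"tz":0,"rx":0,"ry":0,"rz":0}]'; python3 ins.py
python3 -m creep '[{"fingers":1,"tx":-0.0014,"ty":0,"tz":0.0005,"rx":0,"ry":0,"rz":0},{"fingers":1,"tx":0,"ty":0,"tz":0,"rx":0,"ry":0,"rz":0}]'; python3 ins.py
```

```text
time_s: 31.8
tcp_pos: [0.5068, 0.1714, 0.0813]
ee_rot: [-0.547, 0.822, 0.088, 0.131]
contact_force: [0.3, 0.6, -1.1]
grip_width: 0.0581
grip_force: 49.3
G stand -0.1548628860204109 -0.00013369462016673807 0.08887331223537681 j6 -2.7076585403952897
F 0.6816195757289767 -0.0416255684744877 -1.1132365717203512
time_s: 32.05
tcp_pos: [0.5073, 0.1727, 0.0812]
ee_rot: [-0.547, 0.822, 0.088, 0.131]
contact_force: [-0.3, -0.1, -1.1]
grip_width: 0.0579
grip_force: 49.3
G stand -0.15344742105999715 -0.00014010669159094684 0.08879672928007107 j6 -2.705195294459616
F -0.19115018784224938 0.28580767609009594 -1.1214589422677432
```

```bash
python3 -m creep '[{"fingers":1,"tx":-0.0014,"ty":0,"tz":0.0005,"rx":0,"ry":0,"rz":0},{"fingers":1,"tx":-0.001,"ty":0,"tz":0.0003,"rx":0,"ry":0,"rz":0},{"fingers":1,"tx":0,"ty":0,"tz":0,"rx":0,"ry":0,"rz":0}]'; python3 ins.py
```

```text
time_s: 32.42
tcp_pos: [0.5077, 0.1734, 0.081]
ee_rot: [-0.548, 0.822, 0.086, 0.129]
contact_force: [-12.7, -23.6, 10.2]
grip_width: 0.058
grip_force: 51.5
G stand -0.15258812615118483 -0.00025161174434121985 0.08860527528793857 j6 -2.7009644031220583
F -26.634187703940903 2.6661574579137994 10.155824440603473
```

Red is snug at 27 N. Release, then go look at the cap from above.

```bash
python3 -m creep '[{"fingers":1,"tx":0.0015,"ty":0,"tz":0.0027,"rx":0,"ry":0,"rz":0},{"fingers":-1,"tx":0,"ty":0,"tz":0,"rx":0,"ry":0,"rz":0},{"fingers":-1,"tx":0,"ty":0,"tz":0,"rx":0,"ry":0,"rz":0},{"fingers":-1,"tx":0,"ty":0,"tz":0,"rx":0,"ry":0,"rz":0},{"fingers":-1,"tx":0.005,"ty":0,"tz":-0.03,"rx":0,"ry":0,"rz":0},{"fingers":-1,"tx":0,"ty":0,"tz":-0.05,"rx":0,"ry":0,"rz":0},{"fingers":-1,"tx":0,"ty":0,"tz":-0.05,"rx":0,"ry":0,"rz":0}]'
python3 - <<'E'
from h import *
R1,_=pose([0,0,0],165,0); R1=R1@np.diag([-1,-1,1]); T=(R1,np.array([.685,-.022,.23])); go(T); print(T[0][:,0])
E
```

```text
time_s: 33.3
tcp_pos: [0.4903, 0.1326, 0.2015]
ee_rot: [-0.548, 0.822, 0.088, 0.13]
contact_force: [0.5, -0.7, 0.2]
grip_width: 0.0854
grip_force: 0.0
rot [13.04 14.79 81.62] shift old axes [ 0.0555 -0.2391 -0.0484] new axes [-0.228  -0.0989 -0.0285]
[-0.96592583  0.25881905  0.        ]
```

```bash
python3 -m creep '[{"fingers":-1,"tx":0,"ty":0,"tz":0,"rx":1.45,"ry":1.64,"rz":9.07},{"fingers":-1,"tx":0,"ty":0,"tz":0,"rx":1.45,"ry":1.64,"rz":9.07},{"fingers":-1,"tx":0,"ty":0,"tz":0,"rx":1.45,"ry":1.64,"rz":9.07},{"fingers":-1,"tx":0,"ty":0,"tz":0,"rx":1.45,"ry":1.64,"rz":9.07},{"fingers":-1,"tx":0,"ty":0,"tz":0,"rx":1.45,"ry":1.64,"rz":9.07},{"fingers":-1,"tx":0,"ty":0,"tz":0,"rx":1.45,"ry":1.64,"rz":9.07},{"fingers":-1,"tx":0,"ty":0,"tz":0,"rx":1.45,"ry":1.64,"rz":9.07},{"fingers":-1,"tx":0,"ty":0,"tz":0,"rx":1.45,"ry":1.64,"rz":9.07},{"fingers":-1,"tx":0,"ty":0,"tz":0,"rx":1.45,"ry":1.64,"rz":9.07},{"fingers":-1,"tx":-0.0456,"ty":-0.0198,"tz":-0.0057,"rx":0,"ry":0,"rz":0},{"fingers":-1,"tx":-0.0456,"ty":-0.0198,"tz":-0.0057,"rx":0,"ry":0,"rz":0},{"fingers":-1,"tx":-0.0456,"ty":-0.0198,"tz":-0.0057,"rx":0,"ry":0,"rz":0}]' >/dev/null
python3 -m creep '[{"fingers":-1,"tx":-0.0456,"ty":-0.0198,"tz":-0.0057,"rx":0,"ry":0,"rz":0},{"fingers":-1,"tx":-0.0456,"ty":-0.0198,"tz":-0.0057,"rx":0,"ry":0,"rz":0},{"fingers":-1,"tx":0,"ty":0,"tz":0,"rx":0,"ry":0,"rz":0},{"fingers":-1,"tx":0,"ty":0,"tz":0,"rx":0,"ry":0,"rz":0},{"fingers":-1,"tx":0,"ty":0,"tz":0,"rx":0,"ry":0,"rz":0}]'
cat > capm.py <<'E'
from ins import *
C=cam("wrist"); I=robot.read_camera("wrist"); Rm,t=cur(); print("tcp",t,"toolx az",np.degrees(np.arctan2(Rm[1,0],Rm[0,0])))
h=cv2.cvtColor(I,cv2.COLOR_RGB2HSV)
for f in robot.pinpoint("cap","wrist")[:2]: print("pin",f["centre"],f["confidence"],at_z(C,f["centre"],.031))
for f in robot.masks_of("cap","wrist")[:2]:
    m=f["region"].astype(np.uint8); cs=max(cv2.findContours(m,0,2)[0],key=cv2.contourArea)
    r=cv2.minAreaRect(cs); b=cv2.boxPoints(r); print("mask",f["confidence"],m.sum(),r)
    w=np.array([at_z(C,(p[1],p[0]),.031) for p in b]); print(w[:,:2])
    # the brass ring inside / near the mask
    k=cv2.dilate(m,np.ones((5,5)))*((h[...,1]>70)&(h[...,2]>80)&(h[...,0]>10)&(h[...,0]<32)).astype(np.uint8)
    M=cv2.moments(k,True); print("brass px",M["m00"],(M["m10"]/max(M["m00"],1),M["m01"]/max(M["m00"],1)))
c=at_z(C,(200,320),.031);print("px/cm x,y",proj(C,c+[.01,0,0])-proj(C,c),proj(C,c+[0,.01,0])-proj(C,c))
for l in("sugar",):
    for f in robot.pinpoint(l,"wrist")[:2]: print(l,f["centre"],f["confidence"],at_z(C,f["centre"],0))
np.save("capimg.npy",I)
E
python3 capm.py
```

```text
time_s: 35.42
tcp_pos: [0.6848, -0.0211, 0.229]
ee_rot: [0.13, 0.991, 0.0, 0.0]
contact_force: [0.0, -0.2, -1.2]
grip_width: 0.0853
grip_force: 0.0
G stand -0.26164821194411225 -0.23840492420395998 0.2369531679581338 j6 -1.3774560452049853
F -0.13525434320090937 -0.10740817937971099 -1.1704459548250765
tcp [ 0.6848 -0.0211  0.2291] toolx az 165.0229982462516
pin [174.3, 321.8] 0.7 [ 0.6827 -0.0195  0.031 ]
mask 0.89 2074 ((321.5, 176.0), (48.0, 47.0), 90.0)
[[ 0.6518 -0.0383]
 [ 0.6653  0.0117]
 [ 0.7187 -0.0015]
 [ 0.7046 -0.0536]]
brass px 407.0 (323.25552825552825, 187.8918918918919)
px/cm x,y [[2.2479 8.0238]] [[ 8.4212 -2.1781]]
sugar [234.2, 384.4] 0.88 [0.786  0.0371 0.    ]
```

```bash
python3 - <<'E'
import numpy as np,cv2
I=np.load("capimg.npy"); P=I[140:214:2,282:362:2].astype(int); h=cv2.cvtColor(I,cv2.COLOR_RGB2HSV)[140:214:2,282:362:2]
for r in range(P.shape[0]):
    print(140+2*r,"".join(("B" if (8<h[r,c,0]<32 and h[r,c,1]>80 and h[r,c,2]>60) else " .:-=+*#%@"[min(9,int(P[r,c].mean()/25.6))]) for c in range(P.shape[1])))
E
```

```text
140 BBBBBBBBBBB+++++++++**************+BBBBB
142 BBBBBB*###########################*BBBBB
144 BBBBBB##*************#*********++#+BBBBB
146 BBBBBB##**#####################++#+BBBBB
148 BBBBBB#########################++#+BBBBB
150 BBBBBB#########################*+#*BBBBB
152 BBBBBB#######****++++++++++++***+#*BBBBB
154 BBBBBB##**+--::BBBBBBBBBBB  ..:-+#*BBBBB
156 BBBBBB**-.     BBBBBBBBBB.     .+#*BBBBB
158 BBBBBB++-           .........  .=#+BBBBB
160 BBBBBB++-        ............. .=#+BBBBB
162 BBBBBB++-      . ............. .=#+BBBBB
164 BBBBBB++-.      ............   -=#+BBBBB
166 BBBBBB=+=-      ............. .=+*+BBBBB
168 BBBBBB=+++.      ............ :=+*+BBBBB
170 BBBBBB=+++.      ............ :++*+BBBBB
172 BBBBBBB+++.      ............ :++*+BBBBB
174 BBBBBBB+=+:      ............ .=+*+BBBBB
176 BBBBBBB+=+:      . .......... :=+*+BBBBB
178 BBBBBBB+=+:      ............ :++*+BBBBB
180 BBBBBBB+=+:     ............. :*+*+BBBBB
182 BBBBBBB+++-     ...............=+*+BBBBB
184 BBBBBBB+++:     ............. .-+*+BBBBB
186 BBBBBBB++=.    ............... .=*+BBBBB
188 BBBBBBB++:       ..............B=*+BBBBB
190 BBBBBBB++BB.   .............BBBB=*+BBBBB
192 BBBBBBB++BBBBBBBBBBBBBBBBBBBBBBB=*+BBBBB
194 BBBBBBB++BBBBBBBBBBBBBBBBBBBBBBB=**BBBBB
196 BBBBBBB++-BBBBBBBBBBBBBBBBBBBBB-=*+BBBBB
198 BBBBBBB++=-:BBBBBBBBBBBBBBBB:=+++*+BBBBB
200 BBBBBBB+++++=----:-::----=++***++*+BBBBB
202 BBBBBBB=++*****#**********#####++*+BBBBB
204 BBBBBBB+#*#####################*+**BBBBB
206 BBBBBBB+#*######***************++**BBBBB
208 BBBBBBB+##***********************#*BBBBB
210 BBBBBBB+######****************+++*BBBBBB
212 BBBBBBBBBBBBBBBBBBBBBBBBBBBBBBBBBBBBBBBB
```

Numerically, the bore ring (about 22 px wide) is on the robot-facing end at row 155. The full-width brass band on the closed end is at row 195. So the cap's open end points along the tool's +x (azimuth about 165°), which suits this grasp.

```bash
python3 - <<'E'
from ins import *
C=cam("wrist"); a=np.radians(165); d=np.array([np.cos(a),np.sin(a),0]); c=np.array([.6827,-.0195,.031])
for dx in(-.003,0,.003):
    q=c+d*dx; print(dx,proj(C,[q-d*.023+[0,0,.026],q-d*.023,q+d*.023+[0,0,.026],q+d*.023-[0,0,.026]]))
R1,_=pose([0,0,0],165,0); R1=R1@np.diag([-1,-1,1]); G=c-.004*d; T=(R1,np.array([G[0],G[1],.036-.008])); go(T)
E
```

```text
G stand -0.26180818474174933 -0.23873830608718896 0.2371524557493386 j6 -1.377611037698792
F 0.43134910865324355 0.07571264237183997 0.32137502361277215
-0.003 [[322.0452 202.67  ]
 [321.9358 196.2293]
 [322.0562 159.4872]
 [321.8436 153.1699]]
0 [[322.0459 199.9534]
 [321.9362 193.6971]
 [322.0569 156.5537]
 [321.8438 150.6373]]
0.003 [[322.0466 197.2233]
 [321.9366 191.1533]
 [322.0576 153.6052]
 [321.8439 148.0937]]
rot [0.03 0.07 0.01] shift old axes [-0.0011  0.0011  0.2012] new axes [-0.0013  0.0012  0.2012]
```

```bash
python3 -m creep '[{"fingers":-1,"tx":-0.0006,"ty":0.0007,"tz":0.055,"rx":0,"ry":0,"rz":0},{"fingers":-1,"tx":-0.0006,"ty":0.0007,"tz":0.055,"rx":0,"ry":0,"rz":0},{"fingers":-1,"tx":0,"ty":0,"tz":0.05,"rx":0,"ry":0,"rz":0},{"fingers":-1,"tx":0,"ty":0,"tz":0.029,"rx":0,"ry":0,"rz":0},{"fingers":-1,"tx":0,"ty":0,"tz":0.01,"rx":0,"ry":0,"rz":0},{"fingers":-1,"tx":0,"ty":0,"tz":0,"rx":0,"ry":0,"rz":0}]'
python3 -m creep '[{"fingers":1,"tx":0,"ty":0,"tz":0,"rx":0,"ry":0,"rz":0},{"fingers":1,"tx":0,"ty":0,"tz":0,"rx":0,"ry":0,"rz":0},{"fingers":1,"tx":0,"ty":0,"tz":0,"rx":0,"ry":0,"rz":0},{"fingers":1,"tx":0,"ty":0,"tz":0,"rx":0,"ry":0,"rz":0},{"fingers":1,"tx":0,"ty":0,"tz":0,"rx":0,"ry":0,"rz":0}]' 40
python3 ins.py
```

```text
time_s: 36.38
tcp_pos: [0.6871, -0.0207, 0.0303]
ee_rot: [0.131, 0.991, 0.0, 0.0]
contact_force: [-0.3, 0.1, 0.4]
grip_width: 0.0853
grip_force: 0.0
time_s: 37.0
tcp_pos: [0.6877, -0.0208, 0.0313]
ee_rot: [0.131, 0.991, 0.0, 0.001]
contact_force: [-1.1, 0.6, 6.6]
grip_width: 0.0501
grip_force: 41.4
G stand -0.2602619987433831 -0.24096088996392848 0.03934403447548417 j6 -1.3760444265218912
F 0.11522682807240098 1.2574584853051216 6.590468222119937
```

```bash
python3 -m creep '[{"fingers":1,"tx":0,"ty":0,"tz":-0.01,"rx":0,"ry":0,"rz":0},{"fingers":1,"tx":0,"ty":0,"tz":-0.05,"rx":0,"ry":0,"rz":0},{"fingers":1,"tx":0,"ty":0,"tz":-0.05,"rx":0,"ry":0,"rz":0},{"fingers":1,"tx":0,"ty":0,"tz":-0.04,"rx":0,"ry":0,"rz":0}]'
python3 - <<'E'
from ins import *
R1,_=pose([0,0,0],67.4,0); R1=R1@np.diag([-1,-1,1]); G=S3(-.275,0,.15); T=(R1,G-[0,0,.008]); go(T); print(ik(T,[.1,-.3,2.1,0,1.35,.4]))
E
```

```text
time_s: 37.5
tcp_pos: [0.6869, -0.0209, 0.1829]
ee_rot: [0.131, 0.991, 0.0, 0.001]
contact_force: [0.3, -0.3, 0.1]
grip_width: 0.05
grip_force: 42.1
G stand -0.2606580634559883 -0.24032658159130704 0.19088885777463926 j6 -1.3759893330941066
F -0.1076456666809621 -0.3937566086600244 0.06647422733851216
rot [ 0.15  0.08 97.57] shift old axes [0.2402 0.0174 0.0403] new axes [-0.0143 -0.2403  0.0409]
(array([ 0.0668, -0.3455,  2.0302, -0.    ,  1.4568,  0.4612]), np.float64(3.027793845322086e-10))
```

```bash
python3 -m creep '[{"fingers":1,"tx":0.048,"ty":0.0035,"tz":0.008,"rx":0,"ry":0,"rz":0},{"fingers":1,"tx":0.048,"ty":0.0035,"tz":0.008,"rx":0,"ry":0,"rz":0},{"fingers":1,"tx":0.048,"ty":0.0035,"tz":0.008,"rx":0,"ry":0,"rz":0},{"fingers":1,"tx":0.048,"ty":0.0035,"tz":0.008,"rx":0,"ry":0,"rz":0},{"fingers":1,"tx":0.048,"ty":0.0035,"tz":0.008,"rx":0,"ry":0,"rz":0},{"fingers":1,"tx":0,"ty":0,"tz":0,"rx":0,"ry":0,"rz":9.76},{"fingers":1,"tx":0,"ty":0,"tz":0,"rx":0,"ry":0,"rz":9.76},{"fingers":1,"tx":0,"ty":0,"tz":0,"rx":0,"ry":0,"rz":9.76},{"fingers":1,"tx":0,"ty":0,"tz":0,"rx":0,"ry":0,"rz":9.76},{"fingers":1,"tx":0,"ty":0,"tz":0,"rx":0,"ry":0,"rz":9.76},{"fingers":1,"tx":0,"ty":0,"tz":0,"rx":0,"ry":0,"rz":9.76},{"fingers":1,"tx":0,"ty":0,"tz":0,"rx":0,"ry":0,"rz":9.76}]' > /dev/null
python3 -m creep '[{"fingers":1,"tx":0,"ty":0,"tz":0,"rx":0,"ry":0,"rz":9.76},{"fingers":1,"tx":0,"ty":0,"tz":0,"rx":0,"ry":0,"rz":9.76},{"fingers":1,"tx":0,"ty":0,"tz":0,"rx":0,"ry":0,"rz":9.76},{"fingers":1,"tx":0,"ty":0,"tz":0,"rx":0,"ry":0,"rz":0},{"fingers":1,"tx":0,"ty":0,"tz":0,"rx":0,"ry":0,"rz":0}]'
cat > t.py <<'E'
from ins import *
R1,_=pose([0,0,0],67.4,0); R1=R1@np.diag([-1,-1,1])
T=(R1,S3(-.265,0,.0933-.008)); go(T)
# spindle and cap in this wrist view and in top/side views, intensity profiles across the spindle
for cn in("wrist","top"):
    C=cam(cn); I=cv2.cvtColor(robot.read_camera(cn),cv2.COLOR_RGB2GRAY)
    for s in(-.2,-.19,-.18):
        ys=np.arange(-.03,.0301,.002); u=proj(C,[S3(s,y,.085) for y in ys])
        print(cn,s,np.round(u[15]),[int(cv2.getRectSubPix(I,(1,1),(float(a),float(b)))[0,0]) for a,b in u])
Rm,t=cur(); G=t-.008*Rm[:,2]; d=Rm[:,0]; l=np.array([-d[1],d[0],0])
C=cam("wrist"); ys=np.arange(-.036,.0361,.003)
for k in(.005,.015): 
    u=proj(C,[G+d*k+l*y-[0,0,.008] for y in ys]); print("cap",k,[int(cv2.getRectSubPix(I,(1,1),(float(a),float(b)))[0,0]) for a,b in u])
C=cam("side"); I=cv2.cvtColor(robot.read_camera("side"),cv2.COLOR_RGB2GRAY)
for s in(-.2,-.19,-.18):
    zs=np.arange(.05,.121,.003); u=proj(C,[S3(s,0,z) for z in zs]); print("side",s,[int(cv2.getRectSubPix(I,(1,1),(float(a),float(b)))[0,0]) for a,b in u])
c0=G+d*.005
zs=np.arange(-.048,.0361,.003); u=proj(C,[c0+[0,0,z] for z in zs]); print("side cap",[int(cv2.getRectSubPix(I,(1,1),(float(a),float(b)))[0,0]) for a,b in u])
E
python3 t.py
```

```text
time_s: 39.62
tcp_pos: [0.4596, 0.0583, 0.1399]
ee_rot: [0.831, 0.556, 0.0, 0.0]
contact_force: [-0.0, -1.4, -1.0]
grip_width: 0.0497
grip_force: 42.2
G stand -0.27487532790841973 -4.2918193857260775e-05 0.14794438879911956 j6 0.4620367914150329
F -1.2842105516150808 -0.490064727763855 -0.9999430292471307
rot [ 0.05 -0.03  0.2 ] shift old axes [ 0.0098 -0.0001  0.0546] new axes [ 0.0099 -0.0001  0.0546]
wrist -0.2 [322.  99.] [138, 138, 138, 140, 151, 157, 158, 152, 142, 136, 90, 97, 105, 113, 117, 121, 123, 121, 119, 115, 107, 109, 188, 189, 189, 189, 189, 188, 188, 189, 189]
wrist -0.19 [322.  81.] [136, 137, 138, 137, 135, 135, 136, 137, 138, 135, 99, 116, 129, 141, 144, 149, 154, 151, 147, 140, 133, 126, 187, 190, 190, 189, 189, 188, 188, 189, 189]
wrist -0.18 [322.  63.] [137, 137, 137, 137, 137, 136, 137, 137, 137, 137, 95, 113, 127, 140, 143, 149, 154, 151, 147, 140, 133, 126, 187, 188, 186, 187, 187, 188, 187, 188, 188]
top -0.2 [260. 227.] [42, 43, 43, 44, 46, 46, 48, 50, 50, 50, 51, 52, 52, 53, 54, 54, 54, 56, 57, 57, 58, 59, 60, 61, 60, 59, 59, 61, 62, 61, 62]
top -0.19 [2
[... 284 characters left out ...]
p 0.005 [90, 89, 90, 91, 94, 138, 139, 139, 120, 96, 86, 137, 143, 142, 42, 64, 64, 60, 64, 62, 62, 63, 63, 63, 64]
cap 0.015 [54, 38, 55, 40, 39, 46, 40, 41, 41, 52, 90, 88, 86, 86, 65, 63, 59, 54, 57, 55, 54, 54, 55, 53, 52]
side -0.2 [101, 97, 92, 87, 80, 75, 74, 78, 86, 92, 96, 99, 99, 98, 97, 97, 98, 104, 108, 110, 111, 110, 109, 109]
side -0.19 [93, 89, 88, 86, 84, 78, 77, 81, 88, 94, 98, 101, 103, 103, 103, 101, 100, 100, 103, 106, 108, 109, 109, 109]
side -0.18 [87, 86, 85, 84, 82, 76, 70, 65, 65, 68, 75, 82, 90, 95, 97, 96, 91, 89, 90, 95, 105, 116, 122, 123]
side cap [89, 70, 46, 27, 15, 10, 10, 11, 13, 14, 15, 16, 17, 16, 15, 14, 15, 16, 16, 17, 16, 15, 17, 18, 17, 19, 20, 20, 20]
```

The wrist view gives the spindle centre at y = +1 mm with the azimuth right. Lower and insert the cap.

```bash
python3 -m creep '[{"fingers":1,"tx":0.005,"ty":-0.0005,"tz":0.027,"rx":0,"ry":0,"rz":0.1},{"fingers":1,"tx":0.005,"ty":-0.0005,"tz":0.027,"rx":0,"ry":0,"rz":0.1},{"fingers":1,"tx":0,"ty":0,"tz":0,"rx":0,"ry":0,"rz":0},{"fingers":1,"tx":0,"ty":0,"tz":0,"rx":0,"ry":0,"rz":0}]'; python3 ins.py
python3 -m creep '[{"fingers":1,"tx":0.012,"ty":0,"tz":0,"rx":0,"ry":0,"rz":0},{"fingers":1,"tx":0.012,"ty":0,"tz":0,"rx":0,"ry":0,"rz":0},{"fingers":1,"tx":0.008,"ty":0,"tz":0,"rx":0,"ry":0,"rz":0},{"fingers":1,"tx":0.003,"ty":0,"tz":0,"rx":0,"ry":0,"rz":0},{"fingers":1,"tx":0,"ty":0,"tz":0,"rx":0,"ry":0,"rz":0}]'; python3 ins.py
```

```text
time_s: 40.28
tcp_pos: [0.463, 0.0679, 0.0867]
ee_rot: [0.833, 0.553, 0.001, 0.0]
contact_force: [-0.7, 0.0, -0.3]
grip_width: 0.0503
grip_force: 42.1
G stand -0.2647556990805743 0.0005111378417213652 0.09473823613492376 j6 0.48880690168025603
F -0.2604632769855243 0.6315413779020355 -0.3167061997082318
time_s: 40.9
tcp_pos: [0.4757, 0.0991, 0.0858]
ee_rot: [0.833, 0.553, -0.002, 0.001]
contact_force: [-9.3, -16.8, 8.6]
grip_width: 0.05
grip_force: 43.1
G stand -0.23097355043617443 0.0008217322651119409 0.09379105806568638 j6 0.5536854823496771
F -19.146175735931823 2.1521861872004107 8.605673900724035
```

Contact of 19 N comes right at the nose, which is suspicious. Back off and inspect the cap's leading face in the wrist camera, numerically.

```bash
python3 -m creep '[{"fingers":1,"tx":-0.015,"ty":0,"tz":0,"rx":0,"ry":0,"rz":0},{"fingers":1,"tx":-0.02,"ty":0,"tz":0,"rx":0,"ry":0,"rz":0},{"fingers":1,"tx":0,"ty":0,"tz":0,"rx":0,"ry":0,"rz":0},{"fingers":1,"tx":0,"ty":0,"tz":0,"rx":0,"ry":0,"rz":0}]'
cat > t.py <<'E'
from ins import *
C=cam("wrist"); I=robot.read_camera("wrist"); Rm,t=cur(); G=t-.008*Rm[:,2]; d=Rm[:,0].copy(); d[2]=0; l=np.array([-d[1],d[0],0]); Z=np.array([0,0,1.])
f=G+d*.028-Z*.009
print("front c,top,bottom,left,right",proj(C,[f,f+Z*.026,f-Z*.026,f+l*.026,f-l*.026]),"closed end top",proj(C,G-d*.018+Z*.017),"nose",proj(C,S3(-.205,0.001,.085)))
u=proj(C,f)[0].astype(int); r0,c0=u[1]-40,u[0]-66; P=I[r0:r0+80:2,c0:c0+132:2].astype(int); h=cv2.cvtColor(I,cv2.COLOR_RGB2HSV)[r0:r0+80:2,c0:c0+132:2]
print(c0)
for r in range(P.shape[0]):
    print(r0+2*r,"".join(("B" if (8<h[r,c,0]<32 and h[r,c,1]>80 and h[r,c,2]>50) else " .:-=+*#%@"[min(9,int(P[r,c].mean()/25.6))]) for c in range(P.shape[1])))
E
python3 t.py
```

```text
time_s: 41.4
tcp_pos: [0.4627, 0.0677, 0.0858]
ee_rot: [0.833, 0.553, 0.001, 0.0]
contact_force: [0.0, -0.2, -1.4]
grip_width: 0.0499
grip_force: 42.0
G stand -0.2650082058597571 0.0007674661894387159 0.09376945280344738 j6 0.4897814487620639
F -0.12942165793935054 -0.08501712900740858 -1.4364600934063565
front c,top,bottom,left,right [[322.4215 198.1289]
 [322.9383 216.3956]
 [322.0629 185.4537]
 [266.4041 198.2394]
 [378.4131 198.0167]] closed end top [[322.8863 319.928 ]] nose [[321.3522 127.9374]]
256
158 BBBBBBBBBBBBBBBBBBBBBBBBBBBBBBBBBBBBBBBBBBBBBBBBBBBBBBBBBBBBBBBBBB
160 BBBBBBBBBBBBBBBBBBBBBBBBBBBBBBBBBBBBBBBBBBBBBBBBBBBBBBBBBBBBBBBBBB
162 BBBBBBBBBBBBBBBBBBBBBBBBBBBBBBBBBBBBBBBBBBBBBBBBBBBBBBBBBBBBBBBBBB
164 BBBBBBBBBBBBBBBBBBBBBBBBBBBBBBBBBBBBBBBBBBBBBBBBBBBBBBBBBBBBBBBBBB
166 BBBBBBBBBBBBBBBBBBBBBBBBBBBBBBBBBBBBBBBBBBBBBBBBBBBBBBBBBBBBBBBBBB
168 BBBBBBBBBBBBBBBBBBBBBBBBBBBBBBBBBBBBBBBBBBBBBBBBBBBBBBBBBBBBBBBBBB
170 BBBBBBBBBBBBBBBBBBBBBBBBBBBBBBBBBBBBBBBBBBBBBBBBBBBBBBBBBBBBBBBBBB
172 BBBBBBBBBBBBBBBBBBBBBBBBBBBBBBBBBBBBBBBBBBBBBBBBBBBBBBBBBBBBBBBBBB
174 BBBBBBBBBBBBBBBBB
[... 1550 characters left out ...]
 . .....                                    . . ..     BBBBBB
220 BBBBB........... .                   ..     .   ......      BBBBBB
222 BBBBB................... . . . . . . .. ..............      BBBBBB
224 BBBBB. ............................................. ..     BBBBBB
226 BBBBB. . ............................................       BBBBBB
228 BBBBB.... ........................................ ... .    BBBBBB
230 BBBBBB ..............................................       BBBBBB
232 BBBBB:. .............................................      .BBBB=B
234 =====. ..............................................       :--===
236 ====-.  .........................................  .        .-====
```

The leading face has a flat brass ring (outer about 26 mm, inner about 17 mm) and no 28 mm hole. So this is the decorated closed end, and the open end is the other one. I'll lift, turn the cap half round (j6 from +0.49 to about −2.65) and retry.

```bash
python3 -m creep '[{"fingers":1,"tx":-0.01,"ty":0,"tz":-0.05,"rx":0,"ry":0,"rz":0},{"fingers":1,"tx":0,"ty":0,"tz":-0.01,"rx":0,"ry":0,"rz":-10},{"fingers":1,"tx":0,"ty":0,"tz":0,"rx":0,"ry":0,"rz":-10},{"fingers":1,"tx":0,"ty":0,"tz":0,"rx":0,"ry":0,"rz":-10},{"fingers":1,"tx":0,"ty":0,"tz":0,"rx":0,"ry":0,"rz":-10},{"fingers":1,"tx":0,"ty":0,"tz":0,"rx":0,"ry":0,"rz":-10},{"fingers":1,"tx":0,"ty":0,"tz":0,"rx":0,"ry":0,"rz":-10},{"fingers":1,"tx":0,"ty":0,"tz":0,"rx":0,"ry":0,"rz":-10},{"fingers":1,"tx":0,"ty":0,"tz":0,"rx":0,"ry":0,"rz":-10},{"fingers":1,"tx":0,"ty":0,"tz":0,"rx":0,"ry":0,"rz":-10},{"fingers":1,"tx":0,"ty":0,"tz":0,"rx":0,"ry":0,"rz":-10},{"fingers":1,"tx":0,"ty":0,"tz":0,"rx":0,"ry":0,"rz":-10}]' >/dev/null
python3 -m creep '[{"fingers":1,"tx":0,"ty":0,"tz":0,"rx":0,"ry":0,"rz":-10},{"fingers":1,"tx":0,"ty":0,"tz":0,"rx":0,"ry":0,"rz":-10},{"fingers":1,"tx":0,"ty":0,"tz":0,"rx":0,"ry":0,"rz":-10},{"fingers":1,"tx":0,"ty":0,"tz":0,"rx":0,"ry":0,"rz":-10},{"fingers":1,"tx":0,"ty":0,"tz":0,"rx":0,"ry":0,"rz":-10},{"fingers":1,"tx":0,"ty":0,"tz":0,"rx":0,"ry":0,"rz":-10},{"fingers":1,"tx":0,"ty":0,"tz":0,"rx":0,"ry":0,"rz":-10},{"fingers":1,"tx":0,"ty":0,"tz":0,"rx":0,"ry":0,"rz":0},{"fingers":1,"tx":0,"ty":0,"tz":0,"rx":0,"ry":0,"rz":0}]'
cat > t.py <<'E'
from ins import *
R1,_=pose([0,0,0],67.4,0)
T=(R1,S3(-.25,0.001,.094-.008)); go(T)
# the open end now leads away from the camera; closed end faces the camera: check ring and the lateral place of the cap
C=cam("wrist"); I=robot.read_camera("wrist"); Rm,t=cur(); G=t-.008*Rm[:,2]; d=-Rm[:,0]; l=np.array([-d[1],d[0],0]); Z=np.array([0,0,1.])
f=G-d*.028-Z*.009; print("closed end pred c,left,right,top,bottom",proj(C,[f,f+l*.026,f-l*.026,f+Z*.026,f-Z*.026]))
E
python3 t.py
```

```text
time_s: 44.08
tcp_pos: [0.4587, 0.0589, 0.1456]
ee_rot: [-0.552, 0.834, -0.0, 0.0]
contact_force: [0.1, 0.0, -0.3]
grip_width: 0.0501
grip_force: 42.6
G stand -0.2747100828136485 0.000979674209668138 0.15359819991026016 j6 -2.6669594047723453
F 0.04198706794079692 -0.06677802654722398 -0.2556515452328768
rot [-0.03  0.03 -0.45] shift old axes [-0.0247  0.0003  0.0596] new axes [-0.0247  0.      0.0596]
closed end pred c,left,right,top,bottom [[318.7413 200.188 ]
 [374.6902 200.1032]
 [262.8284 200.2693]
 [318.2717 218.911 ]
 [319.0674 187.1887]]
```

Ring geometry says the cap sits 2.7 mm off the grip point, and the contact at the nose agrees. Lower and insert, open end first.

```bash
python3 -m creep '[{"fingers":1,"tx":-0.0123,"ty":0,"tz":0.0295,"rx":0,"ry":0,"rz":-0.2},{"fingers":1,"tx":-0.0123,"ty":0,"tz":0.0295,"rx":0,"ry":0,"rz":-0.2},{"fingers":1,"tx":0,"ty":0,"tz":0,"rx":0,"ry":0,"rz":0},{"fingers":1,"tx":0,"ty":0,"tz":0,"rx":0,"ry":0,"rz":0}]'; python3 ins.py
python3 -m creep '[{"fingers":1,"tx":-0.012,"ty":0,"tz":0,"rx":0,"ry":0,"rz":0},{"fingers":1,"tx":-0.01,"ty":0,"tz":0,"rx":0,"ry":0,"rz":0},{"fingers":1,"tx":-0.006,"ty":0,"tz":0,"rx":0,"ry":0,"rz":0},{"fingers":1,"tx":-0.004,"ty":0,"tz":0,"rx":0,"ry":0,"rz":0},{"fingers":1,"tx":0,"ty":0,"tz":0,"rx":0,"ry":0,"rz":0}]'; python3 ins.py
```

```text
time_s: 44.62
tcp_pos: [0.4686, 0.0812, 0.0878]
ee_rot: [-0.556, 0.831, -0.0, 0.001]
contact_force: [-0.7, 0.6, 0.7]
grip_width: 0.0501
grip_force: 42.5
G stand -0.25027972537570176 0.0005172794884441208 0.0957741142342023 j6 -2.631181424500479
F 0.3270066199596092 0.8407623241970591 0.6651343556497482
time_s: 45.25
tcp_pos: [0.4805, 0.1112, 0.0866]
ee_rot: [-0.556, 0.831, -0.0, 0.0]
contact_force: [0.9, -0.4, -0.9]
grip_width: 0.0501
grip_force: 42.5
G stand -0.2180615819679584 0.0010253830449775427 0.09460154652719643 j6 -2.5747766708808033
F -0.025671047052119835 -0.9335564996427124 -0.8764889483255636
```

It is on the spindle with no contact. Continue.

```bash
python3 -m creep '[{"fingers":1,"tx":-0.008,"ty":0,"tz":0,"rx":0,"ry":0,"rz":0},{"fingers":1,"tx":-0.008,"ty":0,"tz":0,"rx":0,"ry":0,"rz":0},{"fingers":1,"tx":-0.004,"ty":0,"tz":0,"rx":0,"ry":0,"rz":0},{"fingers":1,"tx":0,"ty":0,"tz":0,"rx":0,"ry":0,"rz":0}]'; python3 ins.py
python3 -m creep '[{"fingers":1,"tx":-0.004,"ty":0,"tz":0,"rx":0,"ry":0,"rz":0},{"fingers":1,"tx":-0.002,"ty":0,"tz":0,"rx":0,"ry":0,"rz":0},{"fingers":1,"tx":0,"ty":0,"tz":0,"rx":0,"ry":0,"rz":0}]'; python3 ins.py
```

```text
time_s: 45.75
tcp_pos: [0.4881, 0.1298, 0.0866]
ee_rot: [-0.556, 0.831, -0.0, 0.0]
contact_force: [0.0, 0.4, -0.7]
grip_width: 0.0498
grip_force: 42.5
G stand -0.19796929680917358 0.0010976279510563976 0.0945690002788937 j6 -2.5412544431617445
F 0.4026399243012228 0.1377458123797932 -0.6926229381321143
time_s: 46.12
tcp_pos: [0.4904, 0.1351, 0.0867]
ee_rot: [-0.556, 0.831, -0.0, 0.0]
contact_force: [-0.1, 0.1, -1.6]
grip_width: 0.0498
grip_force: 42.5
G stand -0.19216130821560284 0.0010309273223960017 0.09465022807233525 j6 -2.531572296925954
F 0.03764688346388777 0.06989210958570372 -1.55588792324534
```

```bash
python3 -m creep '[{"fingers":1,"tx":-0.002,"ty":0,"tz":0,"rx":0,"ry":0,"rz":0},{"fingers":1,"tx":-0.001,"ty":0,"tz":0,"rx":0,"ry":0,"rz":0},{"fingers":1,"tx":0,"ty":0,"tz":0,"rx":0,"ry":0,"rz":0}]'; python3 ins.py
python3 -m creep '[{"fingers":1,"tx":-0.001,"ty":0,"tz":0,"rx":0,"ry":0,"rz":0},{"fingers":1,"tx":0,"ty":0,"tz":0,"rx":0,"ry":0,"rz":0}]'; python3 ins.py
```

```text
time_s: 46.5
tcp_pos: [0.4915, 0.1378, 0.0867]
ee_rot: [-0.556, 0.831, -0.0, 0.0]
contact_force: [0.9, -0.0, -0.6]
grip_width: 0.0499
grip_force: 42.5
G stand -0.18919482831445442 0.0010552297309498397 0.09465101893185529 j6 -2.5267204843901907
F 0.322643023035494 -0.7936983115148858 -0.6180741053104237
time_s: 46.75
tcp_pos: [0.4919, 0.1387, 0.0866]
ee_rot: [-0.556, 0.831, -0.0, 0.0]
contact_force: [0.2, -0.4, -1.5]
grip_width: 0.0502
grip_force: 42.5
G stand -0.1882135636002542 0.0010650915647408812 0.0946373447984249 j6 -2.5251381213320694
F -0.2792012972658957 -0.31480244810747493 -1.5210592657312025
```

```bash
python3 -m creep '[{"fingers":1,"tx":-0.0015,"ty":0,"tz":0,"rx":0,"ry":0,"rz":0},{"fingers":1,"tx":0,"ty":0,"tz":0,"rx":0,"ry":0,"rz":0}]'; python3 ins.py
python3 -m creep '[{"fingers":1,"tx":-0.001,"ty":0,"tz":0,"rx":0,"ry":0,"rz":0},{"fingers":1,"tx":0,"ty":0,"tz":0,"rx":0,"ry":0,"rz":0}]'; python3 ins.py
```

```text
time_s: 47.0
tcp_pos: [0.4923, 0.1397, 0.0866]
ee_rot: [-0.556, 0.831, -0.0, -0.0]
contact_force: [-1.7, -5.3, 0.1]
grip_width: 0.0496
grip_force: 42.7
G stand -0.18717522667680905 0.0010175183563813546 0.09456007239879509 j6 -2.5225535686669405
F -5.509496637967452 -0.4911993639972606 0.06317960012719914
time_s: 47.25
tcp_pos: [0.4924, 0.1398, 0.0865]
ee_rot: [-0.556, 0.831, -0.001, -0.001]
contact_force: [-6.1, -13.7, 4.0]
grip_width: 0.0499
grip_force: 43.1
G stand -0.18701814351778398 0.001002365534885796 0.0945424336936058 j6 -2.5208345701674872
F -15.012202036434878 0.3980292342608608 4.013001625614102
```

Home, at 15 N. One more small push, settle down on the spindle, release, retract.

```bash
python3 -m creep '[{"fingers":1,"tx":-0.001,"ty":0,"tz":0.0018,"rx":0,"ry":0,"rz":0},{"fingers":1,"tx":0,"ty":0,"tz":0,"rx":0,"ry":0,"rz":0}]'; python3 ins.py
python3 -m creep '[{"fingers":-1,"tx":0,"ty":0,"tz":0,"rx":0,"ry":0,"rz":0},{"fingers":-1,"tx":0,"ty":0,"tz":0,"rx":0,"ry":0,"rz":0},{"fingers":-1,"tx":0,"ty":0,"tz":0,"rx":0,"ry":0,"rz":0},{"fingers":-1,"tx":0,"ty":0,"tz":-0.02,"rx":0,"ry":0,"rz":0},{"fingers":-1,"tx":0.02,"ty":0,"tz":-0.05,"rx":0,"ry":0,"rz":0},{"fingers":-1,"tx":0.04,"ty":0,"tz":-0.04,"rx":0,"ry":0,"rz":0},{"fingers":-1,"tx":0.03,"ty":0,"tz":-0.01,"rx":0,"ry":0,"rz":0},{"fingers":-1,"tx":0,"ty":0,"tz":0,"rx":0,"ry":0,"rz":0},{"fingers":-1,"tx":0,"ty":0,"tz":0,"rx":0,"ry":0,"rz":0}]'
python3 - <<'E'
from ins import *
C=cam("wrist"); I=robot.read_camera("wrist"); h=cv2.cvtColor(I,cv2.COLOR_RGB2HSV)
# sample the top line of rolls/cap along the spindle
for x in np.arange(-.225,-.0,.003):
    u=proj(C,S3(x,.001,.111 if x>-.168 else .107))[0]; p=I[int(round(u[1])),int(round(u[0]))] if 0<=u[1]<400 else None
    print(round(x,3),np.round(u),p,end="; ")
E
```

```text
time_s: 47.5
tcp_pos: [0.4926, 0.1398, 0.0848]
ee_rot: [-0.556, 0.831, -0.002, -0.002]
contact_force: [-9.3, -21.8, 7.0]
grip_width: 0.0499
grip_force: 43.5
G stand -0.18691819214561323 0.0008248472270439566 0.0927876610060756 j6 -2.5191293994808563
F -23.687076002835212 0.17158784909539632 7.033654001734622
time_s: 48.62
tcp_pos: [0.4589, 0.0591, 0.2053]
ee_rot: [-0.556, 0.831, -0.0, 0.001]
contact_force: [0.0, 0.7, -0.4]
grip_width: 0.0852
grip_force: 0.0
G stand -0.27446187368994496 0.0009021557142793122 0.21331318279884037 j6 -2.6772911763502583
F 0.6209587045129407 0.24224025244954123 -0.4204119790783798
-0.225 [320. 257.] [12 14 12]; -0.222 [320. 260.] [71 51 25]; -0.219 [320. 263.] [32 23 15]; -0.216 [320. 266.] [6 4 8]; -0.213 [320. 269.] [17 15 16]; -0.21 [320. 273.] [31 31 31]; -0.207 [320. 276.] [31 29 29]; -0.204 [320. 279.] [30 28 28]; -0.201 [320. 282.] [30 29 27]; -0.198 [320. 285.] [30 30 30]; -0.195 [320. 288.] [30 29 30]; -0.192 [320. 291.] [30 29 30]; -0.189 [320. 294.] [32 31 32]; -0.186 [320. 297.] [32 30 29]; -0.183 [320. 300.] [31 30 29]; -0.18 [320. 303.] [33 
[... 1005 characters left out ...]
5 16 16]; -0.081 [320. 395.] [14 15 16]; -0.078 [320. 397.] [16 15 17]; -0.075 [320. 399.] [18 17 16]; -0.072 [320. 402.] None; -0.069 [320. 404.] None; -0.066 [320. 407.] None; -0.063 [320. 409.] None; -0.06 [320. 411.] None; -0.057 [320. 414.] None; -0.054 [320. 416.] None; -0.051 [320. 418.] None; -0.048 [320. 421.] None; -0.045 [320. 423.] None; -0.042 [320. 425.] None; -0.039 [320. 427.] None; -0.036 [320. 430.] None; -0.033 [320. 432.] None; -0.03 [320. 434.] None; -0.027 [320. 436.] None; -0.024 [320. 439.] None; -0.021 [320. 441.] None; -0.018 [320. 443.] None; -0.015 [320. 445.] None; -0.012 [320. 447.] None; -0.009 [320. 449.] None; -0.006 [320. 451.] None; -0.003 [320. 454.] None;
```

The cap's rim meets the red roll with no gap between them. The stack was pressed at 24 N before release, and the arm is clear. Handing in.

```bash
python3 -c "
from plant import robot
print(robot.hand_in())"
```

```text
the job is handed in; nothing more can be done
None
```

I handed the job in at about 49 s: green, blue and red rolls are on the spindle in lanes 1, 2 and 3 and the end cap is home, open end first; I didn't re-image the mugs and other items after the last move, and the hand-in gave no verdict.

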